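# Set up a pin-on-disc wear test

### The job

Set up the wear tester: fit the wear disc on the spindle, then the brass clamp collar on top of it, turning each until the flat in its bore meets the flat of the spindle and lowering it by hand, not letting it fall, until it lies flush. Then bring the loading arm down so that its pin rests on the disc, and leave the other things on the bench where they are.

Things in the scene. Friction and masses are not known exactly. Their poses are not given: they have to be found in the camera images.
- wear_tester: Bench-top pin-on-disc wear tester, fixed: grey base, x = -70 to +180 mm, y = -62 to +62 mm, 38 mm high. Origin at bench level on the vertical spindle axis; x points from the spindle to the loading arm's pivot (to the robot's left), its front panel (+y) faces the robot.
- spindle_seat (a point): Centre of the flat top of the spindle's drive flange (84 mm across), 65 mm above the bench. A steel D-post rises 58 mm from it: diameter 30 mm, one flat over its whole height 9 mm from the axis, on the -x side of this point's frame (which turns with the spindle), marked by a red dot on the end face; the top 5 mm taper inwards by 2 mm all round. The spindle is stiff to turn (0.6 N m).
- wear_disc: Bright steel disc, 120 mm across, 8 mm thick, about 0.55 kg; on it an aluminium hub, 8 to 28 mm high, 54 mm across with two wrench flats 42 mm apart facing +x and -x. Origin: centre of the underside, z up. D-shaped through bore: radius 16.2 mm, flat 10.2 mm from the axis on the -x side, where a red dot lies on the hub's top. Starts on the bench, hub up.
- clamp_collar: Brass collar, about 0.3 kg: flange 62 mm across, 8 mm thick; above it, 8 to 24 mm high, a grip 54 mm across with two wrench flats 42 mm apart facing +x and -x. Origin: centre of the underside, z up. Same D-bore and red dot on the -x side as the disc. Starts on the bench, flange down. In place it lies on the disc's hub, its underside 28 mm above the spindle seat.
- loading_arm: Hinged loading arm. Origin on its pivot (axis along y), 145 mm left of the spindle axis, 100 mm above the bench; the arm runs along its -x, its upper side is +z. Level when the pin rests on the seated disc; starts raised 1.2 to 1.4 rad and stays there. Damped: a push of 2 to 5 N on the bar moves it; below about 0.9 rad it sinks by itself at up to 0.6 rad/s.
- lifting_bar (a point): Centre of the black round bar on the loading arm, 12 mm thick, 82 mm long, along the tester's y, by which to move the arm. It lies 88 mm from the pivot along the arm and 27 mm to its upper side: with the arm level, 57 mm left of the spindle axis, 127 mm above the bench. A brass weight (29 mm across, top 34 mm above the arm's axis) stands on the arm 45 mm from the pivot.
- pin_tip (a point): Tip of the steel test pin (8 mm thick) under the arm's free end, 98 mm from the pivot along the arm and 27 mm below its axis. With the arm down it stands on the disc's grey wear track, 47 mm left of the spindle axis and 8 mm above the spindle seat.
- specimen_tray: Grey plastic sample tray, 66 x 100 x 22 mm, near the front edge to the left of the loose parts, in front of a tall fixed hardness tester (0.6 m high, from about x = 0.53 back and y = 0.02 to 0.29 m) that the arm must pass clear of; another stands to the right, beyond y = -0.38 m. Origin in the centre of its underside. Bystander.
- reference_block: Round steel hardness block, diameter 64 mm, 15 mm high, near the front edge; origin in the centre of its underside. Bystander.
- mounted_specimen_2: Black plastic-mounted metal specimen, 30 mm across, 18 mm high, near the front edge to the right of the loose parts; origin in the centre of its underside. Bystander.
Things that resemble listed ones, but are neither listed nor needed, are in the scene too. What is meant by the clamp_collar is not purple or turquoise, and is the larger of those in its own colour.

How it is judged:
On the way, in this order (a step that is already met when the one before it is completed fails the run):
1. the wear disc lies flush on the drive flange (z of wear_disc in the frame of spindle_seat below 0.003 m and horizontal distance between wear_disc and spindle_seat below 0.004 m and angle between wear_disc's own z axis and vertical below 0.04 rad), for 0.2 s.
2. the clamp collar lies flush on the disc's hub (z of clamp_collar in the frame of spindle_seat between 0.025 and 0.031 m and horizontal distance between clamp_collar and spindle_seat below 0.004 m and angle between clamp_collar's own z axis and vertical below 0.04 rad), for 0.2 s.
3. the arm is down, its pin on the disc (z of pin_tip in the frame of spindle_seat below 0.0115 m and contact force between loading_arm and wear_disc above 0.3 N), for 0.2 s.
At the end, for the whole second after the job is handed in: Disc flush on the flange and collar flush on its hub (each within 3 mm in height, 4 mm of the axis, 0.04 rad of level), the arm down with its pin on the disc (tip less than 11.5 mm above the spindle seat, pressing more than 0.3 N), all at rest (all of step 1 and all of step 2 and all of step 3 and linear speed of each of wear_disc, clamp_collar below 0.02 m/s); the robot touches nothing.
It fails at once if the disc or the collar is let fall on the spindle (faster than 0.5 m/s while round the post) ((horizontal distance between wear_disc and spindle_seat below 0.008 m and z of wear_disc in the frame of spindle_seat below 0.058 m and linear speed of wear_disc above 0.5 m/s) or (horizontal distance between clamp_collar and spindle_seat below 0.008 m and z of clamp_collar in the frame of spindle_seat below 0.058 m and linear speed of clamp_collar above 0.5 m/s)).
It fails at once if a bystander is pushed more than 40 mm from its place (distance of any of specimen_tray, reference_block, mounted_specimen_2 from where it was at the start of the episode above 0.04 m).
It also fails if it takes over 72 s, if anything falls off the work surface, if the arm or the gripper's body presses on something with over 40 N, if the wrist force passes 120 N, or if a joint passes its speed limit or range.

### The arm

A 6-joint arm with a two-finger parallel gripper is mounted at the origin on a cart in front of the work surface, level with it; the furniture and walls round the work are solid. World frame = base frame: x ahead of the robot, y to its left, z up, the work surface at z = 0. Lengths are in m, angles in rad, forces in N, time in s.
With the tool pointing down it reaches from about 0.35 to 0.775 m from the base axis. Payload 5.5 kg.
Tool frame: the origin (TCP) lies on the centre line of the jaws, within the pads' length; the fingertips stand 11 mm ahead of it and the grasp point (between the pads) lies 8 mm behind it (env.nose_length is the distance from the TCP to the fingertips, in m); x points along the fingers, z is the direction in which the jaws open and shut, and the axes are right-handed (so a half turn about x gives the same grasp; the last joint's range is limited). The gripper opens to 85 mm and grips with 20 to 120 N. Pads are 22 mm wide; open, the fingers measure 114 mm over their backs; the gripper's body (76 mm by 85 mm) begins 54 mm behind the grasp point. The pads swing forward as they close: fully open they stand 13 mm farther back than shut.
Start: joints at [-1.345, 0.313, 0.046, 1.304, 0, 1.431], TCP at [0.206, -0.537, 0.242] pointing down, gripper open.
Joint ranges: [-2.76, 2.76], [-0.86, 1.69], [-1.03, 1.26], [-2.2, 2.34], [-1.47, 1.5], [-3.14, 3.14]. Speed limits (rad/s): [2.57, 2.57, 3.14, 3.14, 3.14, 3.14].

### API

Orientations are given as a unit quaternion [w, x, y, z].
In Python, from workcell import env gives the robot as it stands. The module is installed in compiled form; this text tells all that it offers.
- The arm moves only by the tool step_arm, never from a script. Its argument "moves" is a list that holds one entry, the list of rows, each a list of 7 numbers: the turn, a rotation vector about the tool's x, y, z in rad, then the shift along the tool's x, y, z in m, then the opening, from 0 (shut) to 1 (fully open). In form: [[[rx, ry, rz, tx, ty, tz, grip], ...]]. A call has 1 to 12 rows; each row is the pose to reach, as a shift and turn from the pose measured when the call began, along the tool's axes at that moment; what a row does not reach only later rows make up. A row lasts 1/10 s, in which the tool goes at most 50 mm and 8.59 degrees, less where a joint would pass 70% of its speed; a pose out of reach is approached as far as the arm can. A call with a gripper value outside its range is refused whole. The fingers move at their own pace and stop on an object; "force" is the grip in N (left out, the last holds). Time passes only in rows, so rows that repeat a pose let the fingers close. It gives the time, the measured TCP pose, the force and the opening at its end, in the units of the state.
- env.get_state(): the state, without advancing time (a new reading comes with each control period).
- env.read_camera(name): name is "side" or "top" or "wrist"; returns (picture, depth): 420x560x3 uint8, red, green, blue; 420x560 float32, m along the optical axis (not along the pixel's ray), 0 where there is no reading.
- env.get_calibration(name): a dict with "mtx" (3x3 intrinsics, pixels), "camera_from_world" (4x4, takes a point from world to camera coordinates); the wrist camera has in their place "T_tool_cam" (4x4, takes a point from camera to tool coordinates, whose origin is the TCP and whose axes are the tool frame's). Camera axes: x right, y down, z forward; pixel columns grow to the right and rows downward; lengths in m; the calibration is good to about 2 mm. A picture is of the moment at which its call begins: read the wrist's pose just before it. get_calibration takes no time and is no camera call.
- env.hand_in(): hands the job in, once; it reports no verdict.
Trained networks look in the newest picture that a camera, given by its name, has taken for a name from the list of things; names that differ only in an ending like _2 or _b are one class to them, and where a whole thing is asked for, a point or a joint stands for the part that bears it (a point fixed in the world has none). Each returns a list of dicts, best first, with "confidence" (0 to 1); they miss things now and then, are a little off and sometimes report something else, mostly with a low value. They report only what shows in the picture. A call takes as long as a camera call. They do not tell look-alikes from the thing itself.
- env.boxes_of(camera, thing): "uv" ([column, row] in pixels, amid what is visible of it).
- env.silhouettes(camera, thing): "mask" (420x560 bool, what is visible of it) and "uv" ([column, row] in pixels, amid what is visible of it).
The state is a dict: "clock": time; "joint_pos": joint angles; "qvel": joint speeds; "tau": joint torques, N m; "tcp_pos": TCP position; "orientation": TCP orientation; "wrist_force": force on the tool from outside, world axes, zero at the start; "ft_torque": the same for the moment, N m; "finger_gap": finger opening in m.
Only numpy, scipy, OpenCV 4.12 (cv2) and the standard library are available. Lean on these libraries where they do the work, as an engineer would, in place of code of your own. Each camera call takes 0.05 s, during which the arm holds its last target.

## Working session

There is one attempt and no reset: what is moved stays moved. The work goes in short steps, Python scripts to look and compute and a tool call to move; the robot and the scene stay as the last step left them, time stands still between calls to the robot, and variables do not carry over. Pictures are saved under pics/ and viewed, and the job is handed in when it is done.

Besides the shell and the picture viewer there is one more tool, called after "Call:" as name(argument=value, ...) on one line, values as JSON. step_arm: Moves the arm, as the interface text tells. Its arguments: {"type":"object","properties":{"moves":{"type":"array","items":{"type":"array","items":{"type":"array","items":{"type":"number"}}}},"force":{"type":"number"}},"required":["moves"]}

```bash
ls; mkdir -p pics; python3 - <<'E'
from workcell import env
import cv2,numpy as np
print(env.get_state()); print(env.nose_length)
for c in ["top","side","wrist"]:
    im,d=env.read_camera(c); cv2.imwrite(f"pics/{c}0.png",im[:,:,::-1]); np.save(f"{c}0.npy",d)
    print(c,env.get_calibration(c))
E
```

```text
pics
{'clock': 0.0, 'joint_pos': array([-1.34460399e+00,  3.14035358e-01,  4.49848187e-02,  1.30362372e+00,
        2.39868683e-05,  1.43117704e+00]), 'qvel': array([-0.00109548, -0.00152768, -0.00158429,  0.00034734,  0.0010543 ,
       -0.001786  ]), 'tau': array([ 1.86784669e-04, -4.80628288e+01,  2.98530614e+01,  1.94103067e-02,
       -1.70145731e-04, -3.49967692e-06]), 'tcp_pos': array([ 0.20555631, -0.53647003,  0.24139137]), 'orientation': array([ 0.58211961,  0.40117062,  0.58308686, -0.40026067]), 'wrist_force': array([ 0.18498539,  0.54222974, -0.4811049 ]), 'ft_torque': array([-0.01781543,  0.05873196, -0.01790352]), 'finger_gap': 0.08546203328965378}
0.011
top {'mtx': array([[440.88278324,   0.        , 276.31941733],
       [  0.        , 440.88278324, 203.03949866],
       [  0.        ,   0.        ,   1.        ]]), 'camera_from_world': array([[ 0.02277878, -0.99972106,  0.00623949, -0.02392365],
       [-0.98682556, -0.02348402, -0.16007443,  0.63695188],
       [ 0.16017631, -0.00251099, -0.98708523,  1.08086297],
       [ 0.        ,  0.        ,  0.        ,  1. 
[... 271 characters left out ...]
0.67580125,  0.17627717, -0.71569478,  0.50811046],
       [ 0.68783887, -0.19813303, -0.69829864,  1.02795699],
       [ 0.        ,  0.        ,  0.        ,  1.        ]])}
wrist {'mtx': array([[309.22455186,   0.        , 280.10612288],
       [  0.        , 309.22455186, 205.72897464],
       [  0.        ,   0.        ,   1.        ]]), 'T_tool_cam': array([[ 9.82672470e-04, -3.08511976e-01,  9.51219951e-01,
        -1.31563944e-01],
       [-4.83747911e-04, -9.51220446e-01, -3.08511637e-01,
         8.03216606e-02],
       [ 9.99999400e-01, -1.56984772e-04, -1.08398017e-03,
        -2.58824711e-04],
       [ 0.00000000e+00,  0.00000000e+00,  0.00000000e+00,
         1.00000000e+00]])}
```

View pics/top0.png

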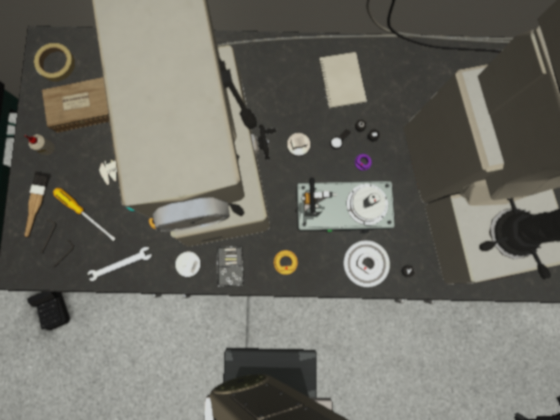

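View pics/side0.png

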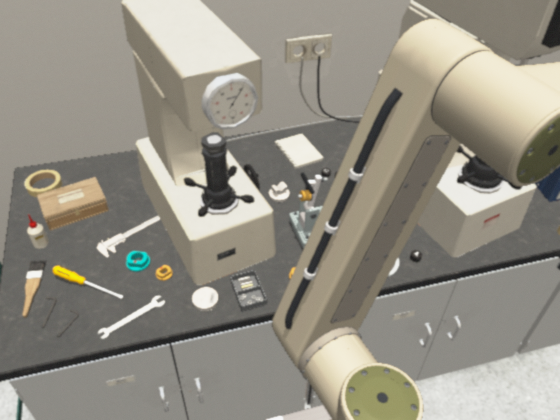

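The top view shows the disc at about (367,264), the large brass collar at (286,263), the spindle at (368,203), and the raised loading arm at about (313,200). The purple ring at (363,160) and the small brass and turquoise rings on the left are look-alikes. Next I zoom in and take depth measurements.

```bash
cat > h.py <<'E'
import numpy as np,cv2
from workcell import env
from scipy.spatial.transform import Rotation as R
def toworld(c,u,v,d,st=None):
    K=env.get_calibration(c)
    m=K["mtx"]; p=np.stack([(u-m[0,2])/m[0,0]*d,(v-m[1,2])/m[1,1]*d,d],-1)
    if c=="wrist":
        T=K["T_tool_cam"]; p=p@T[:3,:3].T+T[:3,3]
        q=st["orientation"]; r=R.from_quat([q[1],q[2],q[3],q[0]])
        return r.apply(p.reshape(-1,3)).reshape(p.shape)+st["tcp_pos"]
    T=K["camera_from_world"]
    return (p-T[:3,3])@T[:3,:3]
def onplane(c,u,v,z,st=None):
    a=toworld(c,np.array(u,float),np.array(v,float),np.array(0.1),st);b=toworld(c,np.array(u,float),np.array(v,float),np.array(1.0),st)
    t=(z-a[...,2])/(b[...,2]-a[...,2]); return a+t[...,None]*(b-a)
def cloud(c,d,st=None):
    v,u=np.mgrid[:420,:560].astype(float); return toworld(c,u,v,d.astype(float),st)
E
python3 - <<'E'
from h import *
im=cv2.imread("pics/top0.png")
cv2.imwrite("pics/top0z.png",cv2.resize(im[140:300,250:420],None,fx=4.5,fy=3.7,interpolation=cv2.INTER_CUBIC)[:600,:800])
P=cloud("top",np.load("top0.npy"))
for t in ["wear_disc","clamp_collar","spindle_seat","specimen_tray","reference_block","mounted_specimen_2","lifting_bar","wear_tester"]:
    for s in env.silhouettes("top",t)[:4]:
        m=s["mask"]; q=P[m]; q=q[q[:,2]>-.05]; q=q[np.isfinite(q).all(1)]
        u,v=s["uv"]
        print(t,round(s["confidence"],2),np.round(s["uv"]),m.sum(),"lo",q.min(0).round(3),"hi",q.max(0).round(3),"med",np.median(q,0).round(3)) if len(q) else 0
E
```

```text
wear_disc 0.8 [364. 266.] 1682 lo [ 0.431 -0.312 -0.007] hi [ 0.552 -0.006  1.169] med [ 0.489 -0.246  0.008]
wear_disc 0.55 [314. 198.] 461 lo [ 0.456 -0.157  0.035] hi [ 0.674 -0.006  1.169] med [ 0.632 -0.093  0.194]
clamp_collar 0.58 [360. 161.] 196 lo [ 0.74  -0.263 -0.004] hi [ 0.783 -0.22   0.025] med [ 0.758 -0.238  0.013]
clamp_collar 0.57 [287. 265.] 329 lo [ 0.456 -0.067  0.001] hi [ 0.518 -0.006  1.169] med [ 0.487 -0.037  0.021]
clamp_collar 0.56 [150. 220.] 41 lo [0.57  0.31  0.002] hi [0.593 0.325 0.02 ] med [0.582 0.318 0.014]
spindle_seat 0.73 [367. 202.] 838 lo [ 0.456 -0.286  0.054] hi [ 0.68  -0.006  1.169] med [ 0.637 -0.239  0.065]
specimen_tray 0.64 [231. 264.] 1035 lo [ 0.421 -0.006 -0.008] hi [0.529 0.142 1.169] med [0.475 0.108 0.004]
reference_block 0.96 [188. 265.] 500 lo [ 0.447 -0.006 -0.003] hi [0.509 0.25  1.169] med [0.478 0.217 0.015]
mounted_specimen_2 0.54 [410. 271.] 102 lo [ 0.456 -0.371  0.008] hi [ 0.486 -0.006  1.169] med [ 0.473 -0.353  0.017]
lifting_bar 0.6 [315. 195.] 464 lo [ 0.456 -0.14  -0.002] hi [ 0.719 -0.006  1.169] med [ 0.633 -0.091  0.194]
wear_tester 0.57 [341. 202.] 4653 lo [ 0.456 -0.326 -0.006] hi [ 0.708 -0.006  1.169] med [ 0.629 -0.187  0.04 ]
```

View pics/top0z.png

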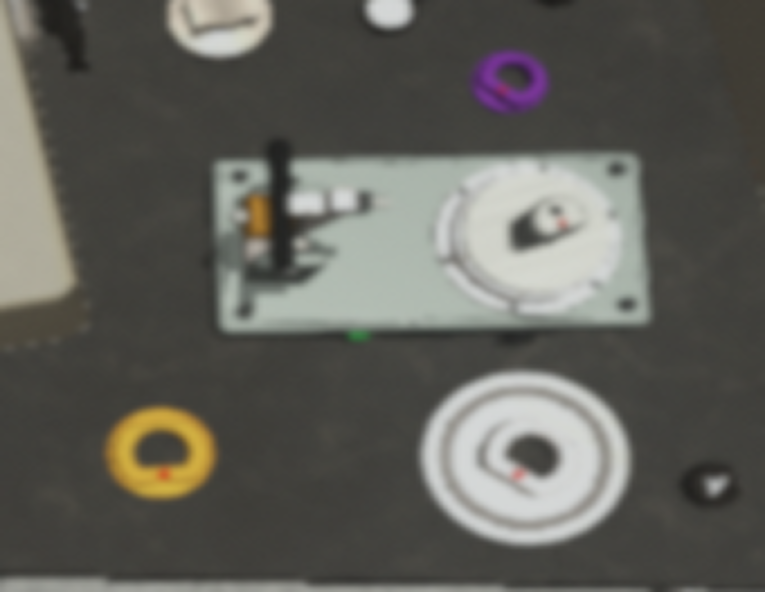

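```bash
cat >> h.py <<'E'
def reddots(im_bgr,box=None):
    im=im_bgr.astype(int); b,g,r=im[...,0],im[...,1],im[...,2]
    m=((r-g>60)&(r-b>60)&(abs(g-b)<45)).astype(np.uint8)
    n,l,s,c=cv2.connectedComponentsWithStats(m)
    return [(tuple(c[i].round(1)),s[i,4]) for i in range(1,n)]
E
python3 - <<'E'
from h import *
im=cv2.imread("pics/top0.png"); d=np.load("top0.npy"); P=cloud("top",d)
print([x for x in reddots(im) if 250<x[0][0]<430 and 130<x[0][1]<300])
def circ(m):
    c,r=cv2.minEnclosingCircle((P[m][:,:2]*1000).astype(np.float32)); return np.round(c,1),round(r,1),m.sum(), (P[m][:,:2].mean(0)*1000).round(1)
X,Y,Z=P[...,0],P[...,1],P[...,2]
near=lambda x,y,r:(np.hypot(X-x,Y-y)<r)
print("disc",circ(near(.488,-.246,.08)&(Z>.003)&(Z<.05)&(d>0)))
print("hub",circ(near(.488,-.246,.08)&(Z>.022)&(Z<.05)&(d>0)))
print("collar",circ(near(.487,-.037,.05)&(Z>.003)&(Z<.05)&(d>0)))
print("flange",circ(near(.637,-.24,.055)&(Z>.055)&(Z<.075)&(d>0)))
print("post",circ(near(.637,-.24,.055)&(Z>.115)&(Z<.14)&(d>0)))
m=near(.63,-.18,.15)&(Z>.030)&(Z<.045)&(d>0)
r=cv2.minAreaRect((P[m][:,:2]*1000).astype(np.float32));print("base",r,np.median(Z[m]))
E
```

```text
[]
disc (array([ 488. , -245.9]), 79.9, np.int64(1670), array([ 488.9, -247.2]))
hub (array([ 490.1, -248. ]), 27.3, np.int64(215), array([ 488.9, -247.5]))
collar (array([486.3, -37. ]), 48.9, np.int64(398), array([487.1, -36.1]))
flange (array([ 641.1, -244.2]), 46.0, np.int64(805), array([ 638.2, -241.6]))
post (array([ 640.9, -243.7]), 14.4, np.int64(102), array([ 642. , -242.4]))
base ((594.571533203125, -191.25723266601562), (211.5973663330078, 249.46737670898438), 2.5987446308135986) 0.03802555747343994
```

```bash
cat >> h.py <<'E'
def Rst(st):
    q=st["orientation"]; return R.from_quat([q[1],q[2],q[3],q[0]])
def plan(pos,yaw,st=None):
    """tool x down, tool z (jaw) at yaw in world xy; prints both options rotvec, shift"""
    st=st or env.get_state(); r=Rst(st)
    for y in (yaw,yaw+np.pi):
        z=np.array([np.cos(y),np.sin(y),0]);x=np.array([0,0,-1.]);yy=np.cross(z,x)
        T=R.from_matrix(np.stack([x,yy,z],1))
        rv=(r.inv()*T).as_rotvec(); sh=r.inv().apply(np.array(pos)-st["tcp_pos"])
        print("yaw",round(y,3),"rot",rv.round(3),"shift",sh.round(4),"rows rot",round(np.linalg.norm(rv)/.15,1),"camside(tool y)",yy.round(2))
E
python3 - <<'E'
from h import *
a=onplane("top",365.1,268.1,.028);b=onplane("top",374.9,200.3,.123);c=onplane("top",286.7,268.1,.024)
for n,p,o in (("disc",a,(.4895,-.2475)),("sp",b,(.641,-.2437)),("col",c,(.487,-.0365))):
    dd=p[:2]-o; print(n,p.round(4),(dd*1000).round(1),"dot dir",np.arctan2(dd[1],dd[0]).round(3))
st=env.get_state(); print(Rst(st).as_matrix().round(3))
plan([.52,-.24,.30],0)
E
```

```text
disc [ 0.4776 -0.2406  0.028 ] [-11.9   6.9] dot dir 2.613
sp [ 0.6381 -0.2462  0.123 ] [-2.9 -2.5] dot dir -2.436
col [ 0.4731 -0.0397  0.024 ] [-13.9  -3.2] dot dir -2.917
[[ 0.     0.934  0.358]
 [-0.     0.358 -0.934]
 [-1.     0.     0.   ]]
yaw 0 rot [-1.205  0.     0.   ] shift [-0.0577  0.3998 -0.1649] rows rot 8.0 camside(tool y) [-0.  1.  0.]
yaw 3.142 rot [ 1.937  0.    -0.   ] shift [-0.0577  0.3998 -0.1649] rows rot 12.9 camside(tool y) [-0. -1. -0.]
```

Call:
step_arm(moves=[[[-0.9,0,0,-0.02,0.25,-0.222,1],[-0.9,0,0,-0.02,0.25,-0.222,1],[-0.9,0,0,-0.02,0.25,-0.222,1],[-0.9,0,0,-0.02,0.25,-0.222,1],[-0.9,0,0,-0.02,0.25,-0.222,1],[-1.8,0,0,-0.02,0.25,-0.222,1],[-1.8,0,0,-0.02,0.25,-0.222,1],[-1.8,0,0,-0.02,0.25,-0.222,1],[-1.8,0,0,-0.02,0.25,-0.222,1],[-1.8,0,0,-0.02,0.25,-0.222,1],[-1.8,0,0,-0.02,0.25,-0.222,1],[-1.8,0,0,-0.02,0.25,-0.222,1]]])

```text
clock: 1.75
tcp_pos: [0.3598, -0.2401, 0.2625]
orientation: [0.675, -0.21, 0.675, 0.209]
wrist_force: [0.9, -0.3, -0.0]
finger_gap: 0.0855
```

```bash
python3 - <<'E'
from h import *
st=env.get_state(); print(st["tcp_pos"],st["joint_pos"].round(2)); plan([.53,-.245,.25],2.613)
E
```

```text
[ 0.35979458 -0.24014466  0.26247293] [-0.77  0.03 -0.25  1.29 -0.    0.19]
yaw 2.613 rot [-2.012 -0.     0.   ] shift [ 0.0125 -0.1003  0.1376] rows rot 13.4 camside(tool y) [-0.5  -0.86 -0.  ]
yaw 5.755 rot [1.13 0.   0.  ] shift [ 0.0125 -0.1003  0.1376] rows rot 7.5 camside(tool y) [0.5  0.86 0.  ]
```

Call:
step_arm(moves=[[[-1,0,0,0.0125,-0.1,0.1376,1],[-1,0,0,0.0125,-0.1,0.1376,1],[-1,0,0,0.0125,-0.1,0.1376,1],[-1,0,0,0.0125,-0.1,0.1376,1],[-1,0,0,0.0125,-0.1,0.1376,1],[-1,0,0,0.0125,-0.1,0.1376,1],[-2,0,0,0.0125,-0.1,0.1376,1],[-2,0,0,0.0125,-0.1,0.1376,1],[-2,0,0,0.0125,-0.1,0.1376,1],[-2,0,0,0.0125,-0.1,0.1376,1],[-2,0,0,0.0125,-0.1,0.1376,1],[-2,0,0,0.0125,-0.1,0.1376,1]]])

```text
clock: 2.95
tcp_pos: [0.5298, -0.2447, 0.2501]
orientation: [-0.256, 0.659, -0.256, -0.659]
wrist_force: [-0.1, 0.2, 0.1]
finger_gap: 0.0854
```

Call:
step_arm(moves=[[[-0.22,0,0,0,0,0,1],[-0.22,0,0,0,0,0,1],[-0.22,0,0,0,0,0,1],[-0.22,0,0,0,0,0,1]]])

```text
clock: 3.35
tcp_pos: [0.5298, -0.2447, 0.2501]
orientation: [-0.182, 0.683, -0.183, -0.683]
wrist_force: [-0.3, -0.2, 0.2]
finger_gap: 0.0856
```

```bash
python3 - <<'E'
from h import *
st=env.get_state(); print(st["clock"],st["tcp_pos"],st["joint_pos"].round(2)); plan([.4895,-.2475,.15],2.613)
im,d=env.read_camera("wrist"); cv2.imwrite("pics/w1.png",im[:,:,::-1]); np.save("w1.npy",d); np.save("w1st.npy",st,allow_pickle=True)
E
```

```text
3.35 [ 0.52983172 -0.24474198  0.25006125] [-0.57  0.33  0.09  1.33 -0.   -1.62]
yaw 2.613 rot [ 0.006 -0.001 -0.   ] shift [0.1    0.0225 0.0336] rows rot 0.0 camside(tool y) [-0.5  -0.86 -0.  ]
yaw 5.755 rot [-3.135e+00  0.000e+00 -1.000e-03] shift [0.1    0.0225 0.0336] rows rot 20.9 camside(tool y) [0.5  0.86 0.  ]
```

View pics/w1.png

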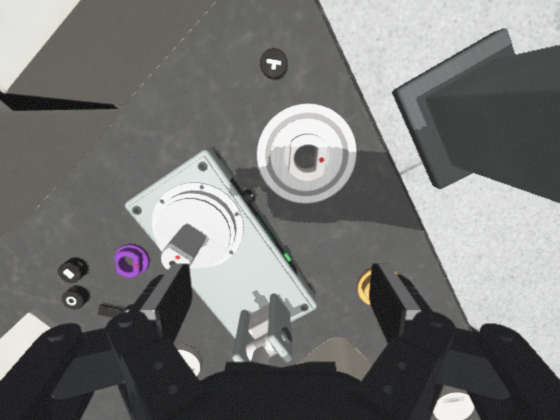

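```bash
python3 - <<'E'
from h import *
im=cv2.imread("pics/w1.png")
a=cv2.resize(im[95:215,250:370],(400,400),interpolation=cv2.INTER_CUBIC)
b=cv2.resize(im[180:280,140:240],(400,400),interpolation=cv2.INTER_CUBIC)
cv2.imwrite("pics/w1z.png",np.hstack([a,b]))
print(reddots(im))
E
```

```text
[((np.float64(321.0), np.float64(159.5)), np.int32(16)), ((np.float64(177.0), np.float64(257.0)), np.int32(13)), ((np.float64(135.5), np.float64(265.5)), np.int32(4))]
```

View pics/w1z.png

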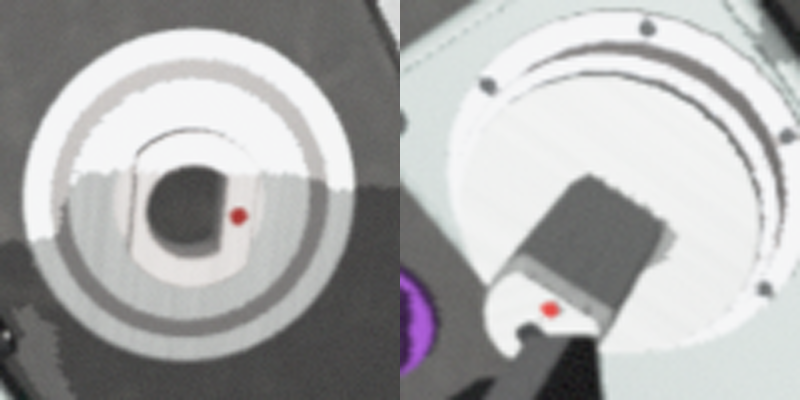

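```bash
python3 - <<'E'
from h import *
st=np.load("w1st.npy",allow_pickle=True).item(); d=np.load("w1.npy"); P=cloud("wrist",d,st)
X,Y,Z=P[...,0],P[...,1],P[...,2]
p=onplane("wrist",[187.5,206.2],[224.5,237.5],.065,st); e=p[1]-p[0]; n=np.arctan2(e[1],e[0])
print(p.round(4),"len",np.hypot(*e[:2]),"normals",n+np.pi/2,n-np.pi/2)
# depth points of flat face
near=lambda x,y,r:(np.hypot(X-x,Y-y)<r)
q=P[near(.641,-.244,.03)&(Z>.072)&(Z<.115)&(d>0)]
print(len(q)); c=q[:,:2].mean(0);u,s,v=np.linalg.svd(q[:,:2]-c,full_matrices=False);print("face",c,s/np.sqrt(len(q)),"normal",np.arctan2(v[1,1],v[1,0]))
def circ(m):
    c,r=cv2.minEnclosingCircle((P[m][:,:2]*1000).astype(np.float32)); return np.round(c,1),round(r,1),m.sum(),np.median(P[m],0).round(4)
print("disc",circ(near(.4895,-.2475,.07)&(Z>.004)&(Z<.012)&(d>0)))
print("hub",circ(near(.4895,-.2475,.035)&(Z>.020)&(Z<.05)&(d>0)))
print("flange",circ(near(.641,-.244,.05)&(Z>.058)&(Z<.07)&(d>0)))
print("top",circ(near(.641,-.244,.05)&(Z>.118)&(Z<.14)&(d>0)))
print("dotdisc",onplane("wrist",321.,159.5,.028,st),"dotsp",onplane("wrist",177.,257.,.123,st))
m=(near(.4895,-.2475,.035)&(Z>.020)&(Z<.05)&(d>0)); r=cv2.minAreaRect((P[m][:,:2]*1000).astype(np.float32)); print("hubrect",r)
m=near(.63,-.18,.17)&(Z>.033)&(Z<.042)&(d>0); print("base",cv2.minAreaRect((P[m][:,:2]*1000).astype(np.float32)))
for n,(x,y) in dict(disc=(.489,-.247)).items(): pass
E
```

```text
Traceback (most recent call last):
  File "h.py", line 14, in onplane
    a=toworld(c,np.array(u,float),np.array(v,float),np.array(0.1),st);b=toworld(c,np.array(u,float),np.array(v,float),np.array(1.0),st)
  File "h.py", line 6, in toworld
    m=K["mtx"]; p=np.stack([(u-m[0,2])/m[0,0]*d,(v-m[1,2])/m[1,1]*d,d],-1)
                  ~~~~~~~~^^^^^^^^^^^^^^^^^^^^^^^^^^^^^^^^^^^^^^^^^^^^^^^^
ValueError: all input arrays must have the same shape
```

```bash
sed -i 's/m=K\["mtx"\]; p=/m=K["mtx"]; d=np.broadcast_to(d,np.shape(u)); p=/' h.py; cat > m.py <<'E'
from h import *
st=np.load("w1st.npy",allow_pickle=True).item(); d=np.load("w1.npy"); P=cloud("wrist",d,st)
X,Y,Z=P[...,0],P[...,1],P[...,2]
p=onplane("wrist",[187.5,206.2],[224.5,237.5],.065,st); e=p[1]-p[0]; n=np.arctan2(e[1],e[0])
print(p.round(4),"len",np.hypot(*e[:2]),"normals",n+np.pi/2,n-np.pi/2)
near=lambda x,y,r:(np.hypot(X-x,Y-y)<r)
q=P[near(.641,-.244,.03)&(Z>.072)&(Z<.115)&(d>0)]
print(len(q)); c=q[:,:2].mean(0);u,s,v=np.linalg.svd(q[:,:2]-c,full_matrices=False);print("face",c,s/np.sqrt(len(q)),"normal",np.arctan2(v[1,1],v[1,0]))
def circ(m):
    c,r=cv2.minEnclosingCircle((P[m][:,:2]*1000).astype(np.float32)); return np.round(c,1),round(r,1),m.sum(),np.median(P[m],0).round(4)
print("disc",circ(near(.4895,-.2475,.07)&(Z>.004)&(Z<.012)&(d>0)))
print("hub",circ(near(.4895,-.2475,.035)&(Z>.020)&(Z<.05)&(d>0)))
print("flange",circ(near(.641,-.244,.05)&(Z>.058)&(Z<.07)&(d>0)))
print("top",circ(near(.641,-.244,.05)&(Z>.118)&(Z<.14)&(d>0)))
print("dotdisc",onplane("wrist",321.,159.5,.028,st),"dotsp",onplane("wrist",177.,257.,.123,st))
m=(near(.4895,-.2475,.035)&(Z>.020)&(Z<.05)&(d>0)); r=cv2.minAreaRect((P[m][:,:2]*1000).astype(np.float32)); print("hubrect",r)
m=near(.63,-.18,.17)&(Z>.033)&(Z<.042)&(d>0); print("base",cv2.minAreaRect((P[m][:,:2]*1000).astype(np.float32)))
E
python3 m.py
```

```text
[[ 0.6417 -0.2554  0.065 ]
 [ 0.6326 -0.2322  0.065 ]] len 0.024853011822287312 normals 3.5140496973380895 0.37245704374829636
606
face [ 0.63628263 -0.24648221] [0.00834846 0.00125036] normal 0.40947270694207294
disc (array([ 492.3, -246.6]), 60.1, np.int64(6203), array([ 0.4901, -0.2526,  0.008 ]))
hub (array([ 492.5, -246.9]), 27.0, np.int64(1035), array([ 0.4898, -0.2459,  0.0278]))
flange (array([ 643.6, -243.2]), 44.3, np.int64(3130), array([ 0.6332, -0.2528,  0.0649]))
top (array([ 643.6, -243.4]), 14.8, np.int64(469), array([ 0.6421, -0.246 ,  0.1226]))
dotdisc [ 0.48023366 -0.23782672  0.028     ] dotsp [ 0.64136748 -0.24416736  0.123     ]
hubrect ((492.24664306640625, -246.89279174804688), (53.44656753540039, 42.08918380737305), 55.575897216796875)
base ((640.62646484375, -188.3406982421875), (122.53881072998047, 247.6573028564453), 2.588686943054199)
```

```bash
python3 - <<'E'
from h import *
plan([.4923,-.2467,.10],2.541)
plan([.4923,-.2467,.022],2.541)
E
```

```text
yaw 2.541 rot [ 0.078 -0.001 -0.   ] shift [0.1501 0.0204 0.0317] rows rot 0.5 camside(tool y) [-0.57 -0.83 -0.  ]
yaw 5.683 rot [-3.063e+00  0.000e+00 -1.000e-03] shift [0.1501 0.0204 0.0317] rows rot 20.4 camside(tool y) [0.57 0.83 0.  ]
yaw 2.541 rot [ 0.078 -0.001 -0.   ] shift [0.2281 0.0204 0.0317] rows rot 0.5 camside(tool y) [-0.57 -0.83 -0.  ]
yaw 5.683 rot [-3.063e+00  0.000e+00 -1.000e-03] shift [0.2281 0.0204 0.0317] rows rot 20.4 camside(tool y) [0.57 0.83 0.  ]
```

Call:
step_arm(moves=[[[0.078,0,0,0.05,0.0204,0.0317,1],[0.078,0,0,0.1,0.0204,0.0317,1],[0.078,0,0,0.13,0.0204,0.0317,1],[0.078,0,0,0.15,0.0204,0.0317,1],[0.078,0,0,0.15,0.0204,0.0317,1]]])

```text
clock: 3.9
tcp_pos: [0.4898, -0.2451, 0.0968]
orientation: [0.21, -0.673, 0.209, 0.677]
wrist_force: [-0.4, 1.2, -0.1]
finger_gap: 0.0852
```

```bash
cat > snap.py <<'E'
import sys
from h import *
n=sys.argv[1]
st=env.get_state(); print(st["clock"],st["tcp_pos"].round(4),st["joint_pos"].round(2),"F",st["wrist_force"].round(1),"gap",st["finger_gap"])
im,d=env.read_camera("wrist"); cv2.imwrite(f"pics/{n}.png",im[:,:,::-1]); np.save(f"{n}.npy",d); np.save(f"{n}st.npy",st,allow_pickle=True)
E
cat > dm.py <<'E'
import sys
from h import *
n=sys.argv[1];st=np.load(n+"st.npy",allow_pickle=True).item(); d=np.load(n+".npy"); P=cloud("wrist",d,st)
X,Y,Z=P[...,0],P[...,1],P[...,2]
def circ(m):
    c,r=cv2.minEnclosingCircle((P[m][:,:2]*1000).astype(np.float32)); return np.round(c,1),round(r,1),m.sum(),np.median(P[m],0).round(4)
near=lambda x,y,r:(np.hypot(X-x,Y-y)<r)
x,y=float(sys.argv[2]),float(sys.argv[3]); lo,hi=float(sys.argv[4]),float(sys.argv[5]); rr=float(sys.argv[6])
m=near(x,y,rr)&(Z>lo)&(Z<hi)&(d>0); print(circ(m)); print(cv2.minAreaRect((P[m][:,:2]*1000).astype(np.float32)))
print(reddots(cv2.imread(f"pics/{n}.png")))
E
python3 snap.py w2; python3 dm.py w2 .4923 -.2467 .020 .05 .035; python3 dm.py w2 .4923 -.2467 .004 .012 .08
```

```text
3.9 [ 0.4898 -0.2451  0.0968] [-0.61  0.35 -0.27  0.96 -0.   -1.58] F [-0.4  1.2 -0.1] gap 0.08523144082313802
(array([ 492.8, -247.2]), 27.3, np.int64(2795), array([ 0.4898, -0.2472,  0.0278]))
((492.4969787597656, -247.15843200683594), (53.95513153076172, 42.09252166748047), 55.91267013549805)
[((np.float64(297.1), np.float64(223.9)), np.int32(52))]
(array([ 492.7, -246.7]), 60.2, np.int64(14654), array([ 0.4852, -0.2561,  0.008 ]))
((492.6290283203125, -246.93923950195312), (119.57661437988281, 119.59074401855469), 56.93606948852539)
[((np.float64(297.1), np.float64(223.9)), np.int32(52))]
```

View pics/w2.png

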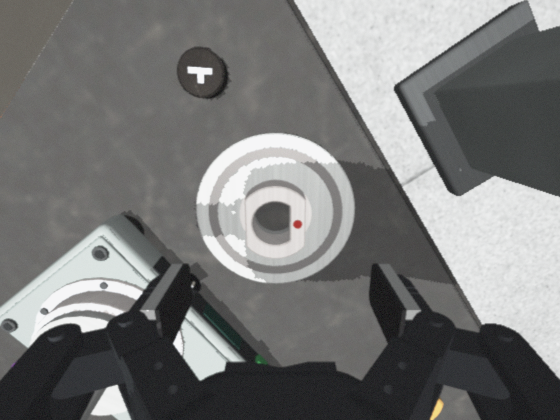

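```bash
python3 - <<'E'
from h import *
plan([.4926,-.2470,.022],2.546)
E
```

```text
yaw 2.546 rot [-0.005  0.003 -0.   ] shift [ 0.077  -0.     -0.0018] rows rot 0.0 camside(tool y) [-0.56 -0.83 -0.  ]
yaw 5.688 rot [ 3.136 -0.    -0.004] shift [ 0.077  -0.     -0.0018] rows rot 20.9 camside(tool y) [0.56 0.83 0.  ]
```

Call:
step_arm(moves=[[[0,0,0,0.04,0,-0.002,1],[0,0,0,0.06,0,-0.002,1],[0,0,0,0.07,0,-0.002,1],[0,0,0,0.075,0,-0.002,1],[0,0,0,0.075,0,-0.002,1]]])

```text
clock: 4.45
tcp_pos: [0.4935, -0.2475, 0.0249]
orientation: [0.209, -0.675, 0.209, 0.676]
wrist_force: [-0.5, 0.3, 1.5]
finger_gap: 0.0852
```

```bash
python3 - <<'E'
from h import *
st=env.get_state();print(st["tcp_pos"],st["wrist_force"])
plan([.4926,-.2470,.022],2.546)
E
```

```text
[ 0.49352267 -0.24753983  0.0248972 ] [-0.54069269  0.27445045  1.48183435]
yaw 2.546 rot [-0.005  0.001 -0.   ] shift [0.0029 0.0001 0.0011] rows rot 0.0 camside(tool y) [-0.56 -0.83 -0.  ]
yaw 5.688 rot [ 3.136e+00 -0.000e+00 -2.000e-03] shift [0.0029 0.0001 0.0011] rows rot 20.9 camside(tool y) [0.56 0.83 0.  ]
```

Call:
step_arm(moves=[[[0,0,0,0.0015,0,0.001,1],[0,0,0,0.0015,0,0.001,0.5],[0,0,0,0.0015,0,0.001,0.3],[0,0,0,0.0015,0,0.001,0.3],[0,0,0,0.0015,0,0.001,0.2],[0,0,0,0.0015,0,0.001,0.2],[0,0,0,0.0015,0,0.001,0.2],[0,0,0,0.0015,0,0.001,0.2]]], force=60)

```text
clock: 5.25
tcp_pos: [0.4929, -0.2472, 0.0242]
orientation: [0.209, -0.675, 0.209, 0.676]
wrist_force: [-0.7, 1.5, 5.4]
finger_gap: 0.04
```

Call:
step_arm(moves=[[[0,0,0,-0.01,0,0,0.1],[0,0,0,-0.04,0,0,0.1],[0,0,0,-0.08,0,0,0.1],[0,0,0,-0.12,0,0,0.1],[0,0,0,-0.15,0,0,0.1],[0,0,0,-0.16,0,0,0.1],[0,0,0,-0.16,0,0,0.1]]])

```text
clock: 5.95
tcp_pos: [0.4935, -0.2475, 0.1853]
orientation: [-0.209, 0.676, -0.21, -0.675]
wrist_force: [-0.4, -0.1, -4.6]
finger_gap: 0.0411
```

```bash
python3 snap.py w3; python3 - <<'E'
from h import *
plan([.55,-.245,.20],3.53)
E
python3 dm.py w3 .4923 -.2467 .16 .21 .05
```

```text
5.95 [ 0.4935 -0.2475  0.1853] [-0.61  0.29 -0.13  1.15 -0.   -1.58] F [-0.4 -0.1 -4.6] gap 0.04112575188848995
yaw 3.53 rot [-0.99   0.001  0.   ] shift [-0.0166 -0.034  -0.0461] rows rot 6.6 camside(tool y) [ 0.38 -0.93  0.  ]
yaw 6.672 rot [ 2.152e+00  0.000e+00 -1.000e-03] shift [-0.0166 -0.034  -0.0461] rows rot 14.3 camside(tool y) [-0.38  0.93  0.  ]
(array([ 492.3, -246.7]), 50.0, np.int64(22471), array([ 0.485 , -0.259 ,  0.1698]))
((492.3523864746094, -248.01695251464844), (99.36055755615234, 97.27709197998047), 13.535215377807617)
[((np.float64(313.0), np.float64(280.1)), np.int32(115)), ((np.float64(100.0), np.float64(321.5)), np.int32(6))]
```

View pics/w3.png

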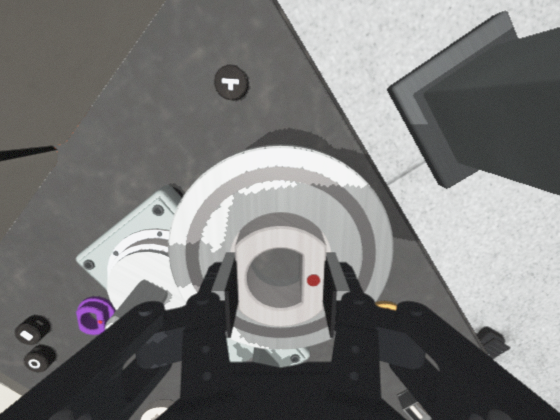

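```bash
cat > held.py <<'E'
import sys
from h import *
n=sys.argv[1];st=np.load(n+"st.npy",allow_pickle=True).item(); d=np.load(n+".npy")
K=env.get_calibration("wrist")
v,u=np.mgrid[:420,:560].astype(float); m_=K["mtx"]; dd=d.astype(float)
p=np.stack([(u-m_[0,2])/m_[0,0]*dd,(v-m_[1,2])/m_[1,1]*dd,dd],-1)@K["T_tool_cam"][:3,:3].T+K["T_tool_cam"][:3,3]
lo,hi,rr=map(float,sys.argv[2:5])   # tool x range
m=(d>0)&(p[...,0]>lo)&(p[...,0]<hi)&(np.hypot(p[...,1],p[...,2])<rr)&(v<float(sys.argv[5]))
q=p[m]; A=np.c_[q[:,1:],np.ones(len(q))]; s=np.linalg.lstsq(A,q[:,0],rcond=None)[0]
print("n",len(q),"tilt y,z (rad)",s[:2].round(4),"x at axis",s[2].round(4),"res",np.std(A@s-q[:,0]).round(4))
cnt,_=cv2.findContours(m.astype(np.uint8),cv2.RETR_EXTERNAL,cv2.CHAIN_APPROX_NONE); c=max(cnt,key=len)[:,0]
e=p[c[:,1],c[:,0]]; e=e[e[:,1]>float(sys.argv[6]) if False else np.hypot(e[:,1],e[:,2])>rr-.025]
B=np.c_[2*e[:,1],2*e[:,2],np.ones(len(e))]; t=np.linalg.lstsq(B,(e[:,1:]**2).sum(1),rcond=None)[0]
print("circle centre tool y,z",t[:2].round(4),"r",np.sqrt(t[2]+t[0]**2+t[1]**2).round(4))
E
python3 held.py w3 .010 .020 .075 300
```

```text
n 20079 tilt y,z (rad) [0.0057 0.0001] x at axis 0.016 res 0.0009
circle centre tool y,z [ 0.0014 -0.0001] r 0.0588
```

```bash
python3 - <<'E'
from h import *
plan([.53,-.235,.20],3.53)
E
```

```text
yaw 3.53 rot [-0.99   0.001  0.   ] shift [-0.0165 -0.031  -0.024 ] rows rot 6.6 camside(tool y) [ 0.38 -0.93  0.  ]
yaw 6.672 rot [ 2.152e+00  0.000e+00 -1.000e-03] shift [-0.0165 -0.031  -0.024 ] rows rot 14.3 camside(tool y) [-0.38  0.93  0.  ]
```

Call:
step_arm(moves=[[[-0.12,0,0,-0.015,-0.01,-0.01,0.1],[-0.24,0,0,-0.0165,-0.031,-0.024,0.1],[-0.36,0,0,-0.0165,-0.031,-0.024,0.1],[-0.48,0,0,-0.0165,-0.031,-0.024,0.1],[-0.6,0,0,-0.0165,-0.031,-0.024,0.1],[-0.72,0,0,-0.0165,-0.031,-0.024,0.1],[-0.84,0,0,-0.0165,-0.031,-0.024,0.1],[-0.93,0,0,-0.0165,-0.031,-0.024,0.1],[-0.99,0,0,-0.0165,-0.031,-0.024,0.1],[-0.99,0,0,-0.0165,-0.031,-0.024,0.1],[-0.99,0,0,-0.0165,-0.031,-0.024,0.1]]])

```text
clock: 7.1
tcp_pos: [0.5291, -0.2344, 0.1978]
orientation: [-0.135, -0.693, -0.137, 0.695]
wrist_force: [-0.4, 0.4, -4.7]
finger_gap: 0.0406
```

```bash
python3 snap.py w4; python3 held.py w4 .010 .020 .075 300;python3 dm.py w4 .642 -.243 .118 .14 .04;
```

```text
7.1 [ 0.5291 -0.2344  0.1978] [-0.56  0.34 -0.03  1.21 -0.   -2.51] F [-0.4  0.4 -4.7] gap 0.04060117859087603
n 20062 tilt y,z (rad) [0.0061 0.0013] x at axis 0.016 res 0.0009
circle centre tool y,z [ 0.002  -0.0009] r 0.0589
(array([ 644.1, -243.6]), 14.9, np.int64(1357), array([ 0.6446, -0.2435,  0.1228]))
((646.3505859375, -242.885498046875), (23.051654815673828, 29.291301727294922), 21.658021926879883)
[((np.float64(57.5), np.float64(96.6)), np.int32(17)), ((np.float64(129.6), np.float64(148.3)), np.int32(31)), ((np.float64(313.0), np.float64(280.0)), np.int32(109)), ((np.float64(260.0), np.float64(348.4)), np.int32(8))]
```

View pics/w4.png

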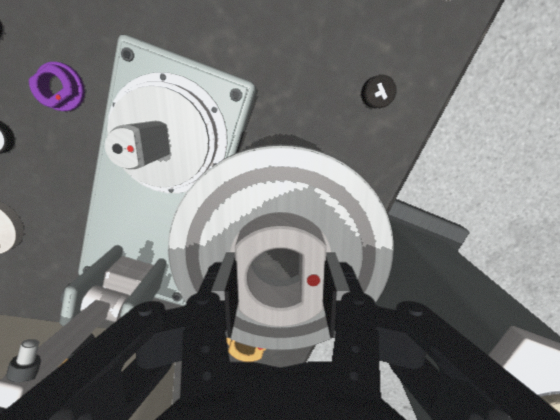

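```bash
python3 dm.py w4 .6437 -.2435 .058 .0695 .046|head -2; python3 - <<'E'
from h import *
im=cv2.imread("pics/w4.png"); cv2.imwrite("pics/w4z.png",cv2.resize(im[60:200,90:240],(750,600),interpolation=cv2.INTER_CUBIC))
st=np.load("w4st.npy",allow_pickle=True).item(); d=np.load("w4.npy"); P=cloud("wrist",d,st)
X,Y,Z=P[...,0],P[...,1],P[...,2]
m=(np.hypot(X-.6437,Y+.2435)<.03)&(Z>.075)&(Z<.112)&(d>0)
# flat face points: those with most negative along normal
q=P[m]; from math import *
for ang in (3.40,3.45,3.50,3.52,3.55,3.60):
    n=np.array([cos(ang),sin(ang)]); s=(q[:,:2]-[.6437,-.2437])@n; t=(q[:,:2]-[.6437,-.2437])@[-n[1],n[0]]
    k=abs(t)<.009; print(ang,k.sum(),np.median(s[k]).round(4),np.std(s[k]).round(5),"slope",np.polyfit(t[k],s[k],1)[0].round(3))
E
```

```text
(array([ 643.9, -243.5]), 44.3, np.int64(5811), array([ 0.6352, -0.2546,  0.065 ]))
((643.8367919921875, -243.51034545898438), (84.28533172607422, 84.62307739257812), 82.34201049804688)
3.4 486 0.0083 0.00077 slope -0.141
3.45 489 0.0082 0.00054 slope -0.09
3.5 483 0.0082 0.00032 slope -0.04
3.52 483 0.0082 0.00027 slope -0.02
3.55 486 0.0082 0.00026 slope 0.011
3.6 484 0.0082 0.0004 slope 0.061
```

View pics/w4z.png

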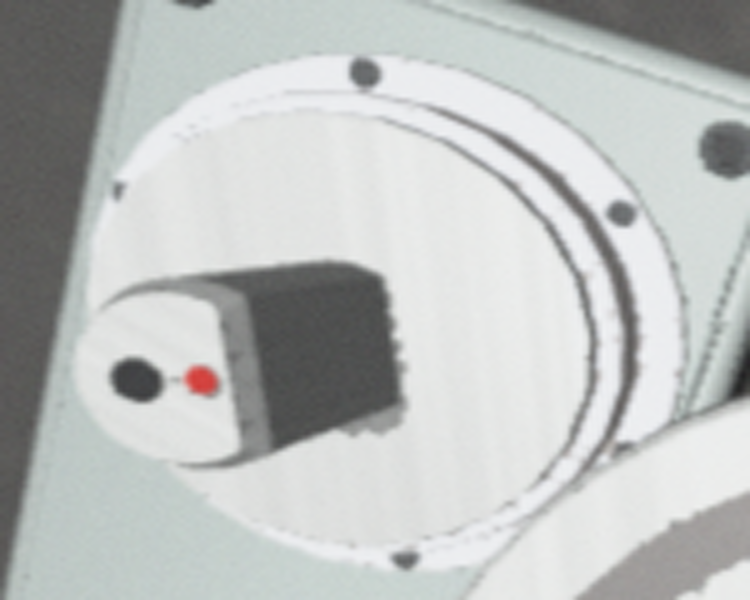

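```bash
cat > held2.py <<'E'
import sys
from h import *
from scipy.optimize import least_squares
n=sys.argv[1];xp=float(sys.argv[2]);r0=float(sys.argv[3]);vmax=float(sys.argv[4])
# edge by depth contour, back-projected on plane tool x=xp
d=np.load(n+".npy").astype(float);K=env.get_calibration("wrist");m_=K["mtx"];T=K["T_tool_cam"]
v,u=np.mgrid[:420,:560].astype(float)
ray=np.stack([(u-m_[0,2])/m_[0,0],(v-m_[1,2])/m_[1,1],np.ones_like(u)],-1)@T[:3,:3].T
p=ray*d[...,None]+T[:3,3]
m=(d>0)&(abs(p[...,0]-xp)<.004)&(np.hypot(p[...,1],p[...,2])<r0+.02)&(v<vmax)
cnt,_=cv2.findContours(m.astype(np.uint8),cv2.RETR_EXTERNAL,cv2.CHAIN_APPROX_NONE);c=max(cnt,key=len)[:,0]
R_=ray[c[:,1],c[:,0]]; e=R_*((xp-T[0,3])/R_[:,:1])+T[:3,3]
rad=np.hypot(e[:,1],e[:,2]); e=e[(abs(rad-r0)<.006)&(c[:,1]<vmax-3)]
f=lambda t:np.hypot(e[:,1]-t[0],e[:,2]-t[1])-r0
s=least_squares(f,[0,0],loss="soft_l1",f_scale=.0005); print(len(e),s.x.round(4),np.std(f(s.x)).round(4))
f=lambda t:np.hypot(e[:,1]-t[0],e[:,2]-t[1])-t[2]
s=least_squares(f,[0,0,r0],loss="soft_l1",f_scale=.0005); print("free",s.x.round(4))
E
python3 held2.py w3 .016 .06 300;python3 held2.py w4 .016 .06 300;python3 held2.py w4 .016 .06 260
python3 - <<'E'
from h import *
plan([.6441,-.2434,.20],3.54)
E
```

```text
410 [ 0.0007 -0.001 ] 0.0007
free [ 0.0016 -0.001   0.0592]
406 [ 0.0007 -0.001 ] 0.0007
free [ 0.0016 -0.001   0.0592]
321 [ 0.0007 -0.001 ] 0.0004
free [ 0.0017 -0.001   0.0591]
yaw 3.54 rot [-0.011  0.002  0.003] shift [-0.0022  0.0516 -0.1029] rows rot 0.1 camside(tool y) [ 0.39 -0.92  0.  ]
yaw 6.682 rot [ 3.131  0.005 -0.004] shift [-0.0022  0.0516 -0.1029] rows rot 20.9 camside(tool y) [-0.39  0.92  0.  ]
```

Call:
step_arm(moves=[[[-0.01,0.002,0.003,0,0.02,-0.04,0.1],[-0.01,0.002,0.003,0,0.036,-0.075,0.1],[-0.01,0.002,0.003,0,0.0455,-0.095,0.1],[-0.01,0.002,0.003,0,0.0505,-0.102,0.1],[-0.01,0.002,0.003,0.02,0.0505,-0.102,0.1],[-0.01,0.002,0.003,0.038,0.0505,-0.102,0.1],[-0.01,0.002,0.003,0.046,0.0505,-0.102,0.1],[-0.01,0.002,0.003,0.046,0.0505,-0.102,0.1]]])

```text
clock: 7.95
tcp_pos: [0.641, -0.2422, 0.1499]
orientation: [-0.138, -0.692, -0.14, 0.695]
wrist_force: [-0.3, 0.9, -4.5]
finger_gap: 0.0404
```

```bash
python3 snap.py w5; python3 - <<'E'
from h import *
plan([.6441,-.2434,.15],3.54)
im=cv2.imread("pics/w5.png"); cv2.imwrite("pics/w5z.png",cv2.resize(im[200:350,190:370],(720,600),interpolation=cv2.INTER_CUBIC))
im,d=env.read_camera("side"); cv2.imwrite("pics/s5.png",im[:,:,::-1])
E
```

```text
7.95 [ 0.641  -0.2422  0.1499] [-0.48  0.57  0.21  1.22 -0.   -2.45] F [-0.3  0.9 -4.5] gap 0.040395929237582846
yaw 3.54 rot [-0.001  0.002  0.002] shift [ 0.0014  0.0017 -0.0018] rows rot 0.0 camside(tool y) [ 0.39 -0.92  0.  ]
yaw 6.682 rot [ 3.14e+00  2.00e-03 -2.00e-03] shift [ 0.0014  0.0017 -0.0018] rows rot 20.9 camside(tool y) [-0.39  0.92  0.  ]
```

View pics/w5z.png

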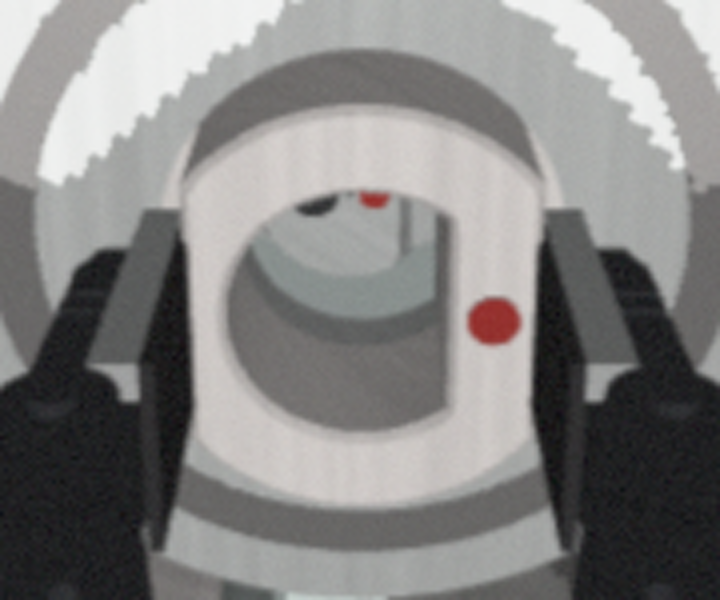

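View pics/s5.png

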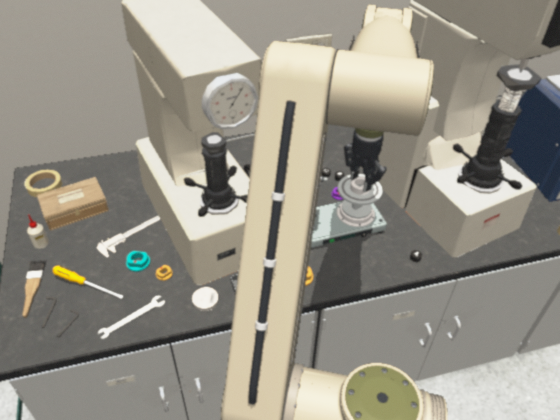

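Call:
step_arm(moves=[[[0,0.002,0.002,0,0.0008,-0.001,0.1],[0,0.002,0.002,0,0.0008,-0.001,0.1],[0,0.002,0.002,0,0.0008,-0.001,0.1]]])

```text
clock: 8.35
tcp_pos: [0.6441, -0.2434, 0.1535]
orientation: [0.14, 0.694, 0.139, -0.692]
wrist_force: [0.6, -0.3, -4.5]
finger_gap: 0.0404
```

```bash
python3 snap.py w6; python3 - <<'E'
from h import *
plan([.6441,-.2434,.15],3.54)
im=cv2.imread("pics/w6.png"); cv2.imwrite("pics/w6z.png",cv2.resize(im[200:350,190:370],(720,600),interpolation=cv2.INTER_CUBIC))
E
```

```text
8.35 [ 0.6441 -0.2434  0.1535] [-0.48  0.57  0.22  1.22  0.   -2.45] F [ 0.6 -0.3 -4.5] gap 0.04037927687904981
yaw 3.54 rot [-0.001 -0.002 -0.003] shift [ 0.0031  0.0001 -0.0001] rows rot 0.0 camside(tool y) [ 0.39 -0.92  0.  ]
yaw 6.682 rot [ 3.14  -0.004  0.004] shift [ 0.0031  0.0001 -0.0001] rows rot 20.9 camside(tool y) [-0.39  0.92  0.  ]
```

View pics/w6z.png

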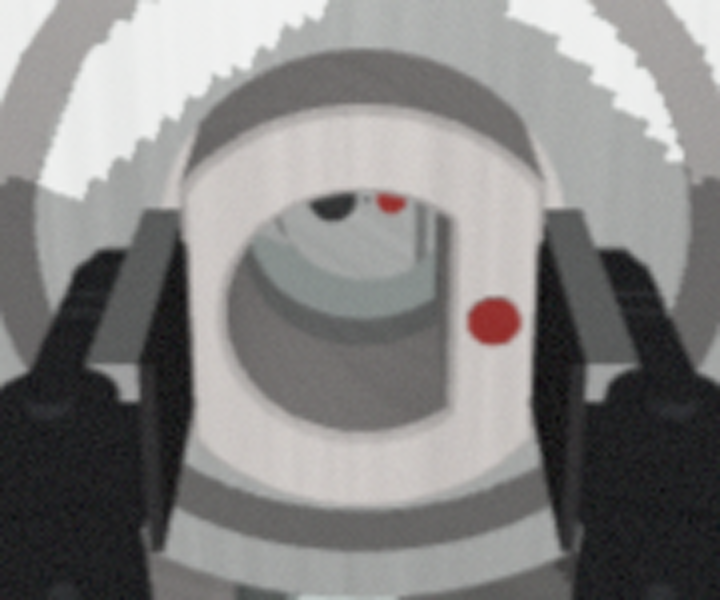

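```bash
python3 - <<'E'
from h import *
K=env.get_calibration("wrist");m=K["mtx"];T=np.linalg.inv(K["T_tool_cam"])
def pr(x,y,z):
    p=T[:3,:3]@[x,y,z]+T[:3,3]; u=m[0,0]*p[0]/p[2]+m[0,2];v=m[1,1]*p[1]/p[2]+m[1,2]
    return round((u-190)*4,1),round((v-200)*4,1)
print("bore underside bottom",pr(.024,-.0162,0),"flat",pr(.024,0,.0102))
print("bore hubtop bottom",pr(-.004,-.0162,0),"top",pr(-.004,.0162,0),"flat",pr(-.004,0,.0102),"left",pr(-.004,0,-.0162))
for tz in (.1515,.1535): print("post",pr(tz-.123,-.013,0),pr(tz-.118,-.015,0),"flat",pr(tz-.123,0,.007),pr(tz-.118,0,.009), "+1mm y",pr(tz-.123,-.012,0))
E
```

```text
bore underside bottom (np.float64(369.0), np.float64(317.9)) flat (np.float64(442.3), np.float64(216.0))
bore hubtop bottom (np.float64(370.4), np.float64(441.2)) top (np.float64(370.9), np.float64(200.3)) flat (np.float64(457.2), np.float64(324.9)) left (np.float64(233.2), np.float64(324.9))
post (np.float64(368.8), np.float64(282.2)) (np.float64(368.6), np.float64(277.0)) flat (np.float64(418.0), np.float64(201.6)) (np.float64(430.1), np.float64(186.3)) +1mm y (np.float64(368.8), np.float64(276.1))
post (np.float64(368.7), np.float64(275.3)) (np.float64(368.5), np.float64(270.4)) flat (np.float64(417.4), np.float64(195.4)) (np.float64(429.4), np.float64(180.4)) +1mm y (np.float64(368.7), np.float64(269.3))
```

Call:
step_arm(moves=[[[0,-0.002,-0.002,0.006,0,0,0.1],[0,-0.002,-0.002,0.012,0,0,0.1],[0,-0.002,-0.002,0.016,0,0,0.1],[0,-0.002,-0.002,0.018,0,0,0.1],[0,-0.002,-0.002,0.018,0,0,0.1]]])

```text
clock: 8.9
tcp_pos: [0.6436, -0.2432, 0.1343]
orientation: [-0.139, -0.693, -0.139, 0.693]
wrist_force: [0.9, -0.1, -5.1]
finger_gap: 0.0403
```

```bash
python3 snap.py w7; python3 - <<'E'
from h import *
plan([.6441,-.2434,.089],3.54)
im=cv2.imread("pics/w7.png"); cv2.imwrite("pics/w7z.png",cv2.resize(im[200:350,190:370],(720,600),interpolation=cv2.INTER_CUBIC))
E
```

```text
8.9 [ 0.6436 -0.2432  0.1343] [-0.48  0.58  0.19  1.18 -0.   -2.45] F [ 0.9 -0.1 -5.1] gap 0.04026587607712951
yaw 3.54 rot [-0.001  0.    -0.   ] shift [ 0.0458  0.0002 -0.0002] rows rot 0.0 camside(tool y) [ 0.39 -0.92  0.  ]
yaw 6.682 rot [ 3.14e+00 -1.00e-03 -0.00e+00] shift [ 0.0458  0.0002 -0.0002] rows rot 20.9 camside(tool y) [-0.39  0.92  0.  ]
```

View pics/w7z.png

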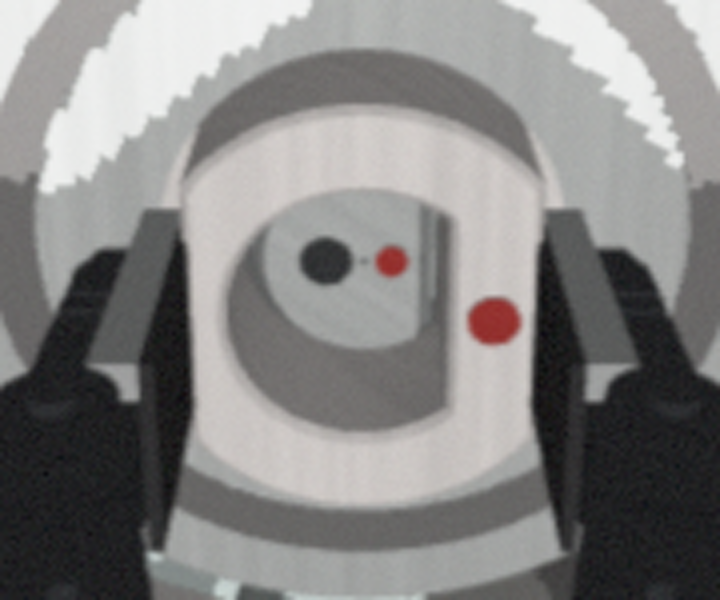

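The post is inside the bore, the flats are parallel, and there is no contact force, so I keep lowering.

Call:
step_arm(moves=[[[0,0,0,0.006,0,0,0.1],[0,0,0,0.012,0,0,0.1],[0,0,0,0.018,0,0,0.1],[0,0,0,0.024,0,0,0.1],[0,0,0,0.03,0,0,0.1],[0,0,0,0.036,0,0,0.1],[0,0,0,0.04,0,0,0.1],[0,0,0,0.042,0,0,0.1],[0,0,0,0.0435,0,0,0.1],[0,0,0,0.045,0,0,0.1],[0,0,0,0.045,0,0,0.1]]])

```text
clock: 10.05
tcp_pos: [0.6439, -0.2433, 0.0898]
orientation: [0.14, 0.693, 0.139, -0.693]
wrist_force: [0.3, -0.4, -4.4]
finger_gap: 0.0406
```

```bash
python3 snap.py w8; python3 - <<'E'
from h import *
plan([.6441,-.2434,.089],3.54)
im=cv2.imread("pics/w8.png"); cv2.imwrite("pics/w8z.png",cv2.resize(im[200:350,190:370],(720,600),interpolation=cv2.INTER_CUBIC))
E
python3 dm.py w8 .644 -.2434 .116 .14 .03
```

```text
10.05 [ 0.6439 -0.2433  0.0898] [-0.48  0.6   0.12  1.09 -0.   -2.45] F [ 0.3 -0.4 -4.4] gap 0.04061010711647019
yaw 3.54 rot [-0.001 -0.    -0.   ] shift [ 0.0009  0.0002 -0.0001] rows rot 0.0 camside(tool y) [ 0.39 -0.92  0.  ]
yaw 6.682 rot [ 3.14e+00 -1.00e-03  0.00e+00] shift [ 0.0009  0.0002 -0.0001] rows rot 20.9 camside(tool y) [-0.39  0.92  0.  ]
(array([ 646.1, -248.4]), 28.4, np.int64(5843), array([ 0.6469, -0.2461,  0.1228]))
((644.49853515625, -244.4789276123047), (55.765907287597656, 28.63298988342285), 22.299606323242188)
[((np.float64(120.3), np.float64(173.8)), np.int32(32)), ((np.float64(313.1), np.float64(280.0)), np.int32(112)), ((np.float64(290.5), np.float64(323.1)), np.int32(77))]
```

View pics/w8.png

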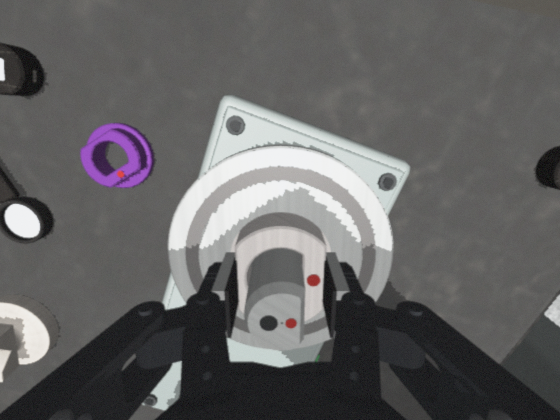

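Force is still just the weight, so the disc is about 1 mm above the seat. I lower slowly to contact.

Call:
step_arm(moves=[[[0,0,0,0.0005,0,0,0.1],[0,0,0,0.001,0,0,0.1],[0,0,0,0.0013,0,0,0.1],[0,0,0,0.0016,0,0,0.1]]])

```text
clock: 10.5
tcp_pos: [0.6441, -0.2434, 0.0892]
orientation: [0.14, 0.694, 0.139, -0.693]
wrist_force: [-2.6, 1.1, 2.8]
finger_gap: 0.0405
```

Call:
step_arm(moves=[[[0,0,0,0,0,0,0.7],[0,0,0,0,0,0,0.8],[0,0,0,0,0,0,0.8],[0,0,0,0,0,0,0.8],[0,0,0,-0.02,0,0,0.8],[0,0,0,-0.05,0,0,0.8],[0,0,0,-0.09,0,0,0.9],[0,0,0,-0.12,0,0,1],[0,0,0,-0.13,0,0,1]]])

```text
clock: 11.4
tcp_pos: [0.6455, -0.244, 0.2237]
orientation: [0.141, 0.695, 0.138, -0.691]
wrist_force: [0.1, -0.7, -0.7]
finger_gap: 0.0849
```

```bash
python3 snap.py w9; python3 dm.py w9 .644 -.2434 .068 .08 .07; python3 dm.py w9 .644 -.2434 .086 .1 .04;  python3 - <<'E'
from h import *
plan([.47,-.08,.25],3.366)
E
```

```text
11.4 [ 0.6455 -0.244   0.2237] [-0.48  0.55  0.36  1.37 -0.   -2.45] F [ 0.1 -0.7 -0.7] gap 0.0848754022428615
(array([ 645.2, -243.6]), 60.2, np.int64(9550), array([ 0.6497, -0.252 ,  0.073 ]))
((645.3908081054688, -243.88177490234375), (119.71564483642578, 119.42859649658203), 9.861006736755371)
[((np.float64(183.8), np.float64(150.0)), np.int32(10)), ((np.float64(299.5), np.float64(200.5)), np.int32(32)), ((np.float64(287.2), np.float64(212.3)), np.int32(17)), ((np.float64(337.9), np.float64(367.9)), np.int32(14))]
(array([ 645.4, -243.7]), 27.1, np.int64(1411), array([ 0.6487, -0.2542,  0.0928]))
((645.33154296875, -243.89303588867188), (41.90182876586914, 53.933475494384766), 22.03339385986328)
[((np.float64(183.8), np.float64(150.0)), np.int32(10)), ((np.float64(299.5), np.float64(200.5)), np.int32(32)), ((np.float64(287.2), np.float64(212.3)), np.int32(17)), ((np.float64(337.9), np.float64(367.9)), np.int32(14))]
yaw 3.366 rot [ 0.173 -0.005 -0.006] shift [-0.0283 -0.219   0.0983] rows rot 1.2 camside(tool y) [ 0.22 -0.97  0.  ]
yaw 6.508 rot [-2.969  0.009 -0.008] shift [-0.0283 -0.219   0.0983] rows rot 19.8 camside(tool y) [-0.22  0.97  0.  ]
```

View pics/w9.png

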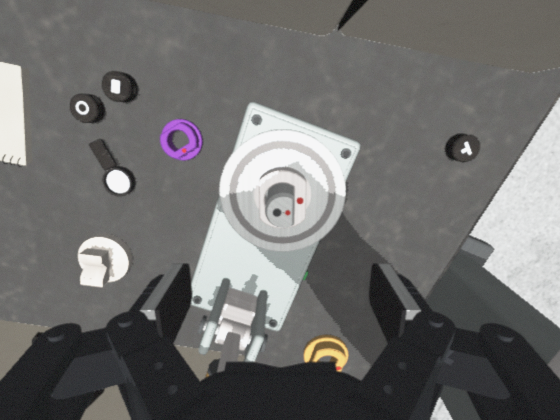

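Call:
step_arm(moves=[[[0,0,0,-0.02,-0.026,0.046,1],[0,0,0,-0.028,-0.05,0.09,1],[0,0,0,-0.028,-0.075,0.132,1],[0,0,0,-0.028,-0.09,0.145,1],[0.1,0,0,-0.028,-0.13,0.13,1],[0.17,0,0,-0.028,-0.175,0.115,1],[0.17,0,0,-0.028,-0.21,0.1,1],[0.17,0,0,-0.028,-0.219,0.098,1],[0.17,0,0,-0.028,-0.219,0.098,1]]])

```text
clock: 12.35
tcp_pos: [0.4695, -0.0785, 0.2486]
orientation: [0.083, 0.704, 0.08, -0.701]
wrist_force: [0.1, 0.4, 0.9]
finger_gap: 0.0857
```

```bash
python3 snap.py c1; python3 dm.py c1 .487 -.037 .018 .04 .04; python3 dm.py c1 .487 -.037 .004 .012 .05;  python3 - <<'E'
from h import *
plan([.487,-.037,.1],3.366)
E
```

```text
12.35 [ 0.4695 -0.0785  0.2486] [-0.33  0.11 -0.19  1.26 -0.   -2.13] F [0.1 0.4 0.9] gap 0.08571720147420818
(array([491.1, -35.3]), 27.1, np.int64(890), array([ 0.4897, -0.0378,  0.0238]))
((491.0876159667969, -35.341148376464844), (41.96559524536133, 53.56167221069336), 7.089420795440674)
[((np.float64(268.9), np.float64(208.1)), np.int32(22))]
(array([491.2, -35.4]), 31.0, np.int64(548), array([ 0.4907, -0.0421,  0.0081]))
((491.606201171875, -40.706825256347656), (61.490623474121094, 51.23665237426758), 4.473655700683594)
[((np.float64(268.9), np.float64(208.1)), np.int32(22))]
yaw 3.366 rot [ 0.004 -0.005 -0.005] shift [ 0.1487 -0.0385 -0.0256] rows rot 0.1 camside(tool y) [ 0.22 -0.97  0.  ]
yaw 6.508 rot [-3.137  0.008 -0.007] shift [ 0.1487 -0.0385 -0.0256] rows rot 20.9 camside(tool y) [-0.22  0.97  0.  ]
```

View pics/c1.png

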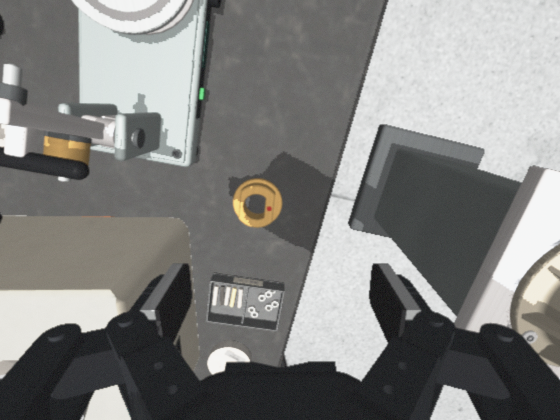

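```bash
python3 - <<'E'
from h import *
plan([.4911,-.0353,.1],3.265)
E
```

```text
yaw 3.265 rot [ 0.105 -0.005 -0.005] shift [ 0.1487 -0.0392 -0.03  ] rows rot 0.7 camside(tool y) [ 0.12 -0.99  0.  ]
yaw 6.407 rot [-3.036  0.008 -0.007] shift [ 0.1487 -0.0392 -0.03  ] rows rot 20.2 camside(tool y) [-0.12  0.99  0.  ]
```

Call:
step_arm(moves=[[[0.105,-0.005,-0.005,0.045,-0.0392,-0.03,1],[0.105,-0.005,-0.005,0.09,-0.0392,-0.03,1],[0.105,-0.005,-0.005,0.13,-0.0392,-0.03,1],[0.105,-0.005,-0.005,0.149,-0.0392,-0.03,1],[0.105,-0.005,-0.005,0.149,-0.0392,-0.03,1],[0.105,-0.005,-0.005,0.149,-0.0392,-0.03,1],[0.105,-0.005,-0.005,0.149,-0.0392,-0.03,1]]])

```text
clock: 13.1
tcp_pos: [0.4926, -0.0364, 0.1012]
orientation: [0.044, 0.707, 0.043, -0.705]
wrist_force: [0.7, 0.5, 0.1]
finger_gap: 0.0855
```

```bash
python3 snap.py c2; python3 dm.py c2 .491 -.0355 .018 .04 .04; python3 dm.py c2 .491 -.0355 .004 .012 .05;  python3 - <<'E'
from h import *
plan([.4911,-.0353,.0215],3.265)
E
```

```text
13.1 [ 0.4926 -0.0364  0.1012] [-0.24  0.25 -0.41  0.91 -0.   -1.93] F [0.7 0.5 0.1] gap 0.08551645315646136
(array([491.1, -35.1]), 27.4, np.int64(2491), array([ 0.4896, -0.0387,  0.0238]))
((491.1402282714844, -35.23556137084961), (41.990638732910156, 54.30800247192383), 7.241810321807861)
[((np.float64(304.8), np.float64(222.2)), np.int32(64))]
(array([491. , -35.2]), 31.2, np.int64(1408), array([ 0.4943, -0.0426,  0.008 ]))
((491.7228088378906, -40.71294021606445), (61.613067626953125, 51.074859619140625), 6.479165554046631)
[((np.float64(304.8), np.float64(222.2)), np.int32(64))]
yaw 3.265 rot [-0.001 -0.003 -0.001] shift [ 0.0799 -0.0013  0.0017] rows rot 0.0 camside(tool y) [ 0.12 -0.99  0.  ]
yaw 6.407 rot [ 3.141e+00 -2.000e-03  5.000e-03] shift [ 0.0799 -0.0013  0.0017] rows rot 20.9 camside(tool y) [-0.12  0.99  0.  ]
```

Call:
step_arm(moves=[[[0,-0.003,0,0.03,-0.0013,0.0015,1],[0,-0.003,0,0.055,-0.0013,0.0015,1],[0,-0.003,0,0.07,-0.0013,0.0015,1],[0,-0.003,0,0.077,-0.0013,0.0015,1],[0,-0.003,0,0.0785,-0.0013,0.0015,1],[0,-0.003,0,0.0785,-0.0013,0.0015,1]]])

```text
clock: 13.75
tcp_pos: [0.4922, -0.0356, 0.0239]
orientation: [0.044, 0.706, 0.043, -0.705]
wrist_force: [0.6, 0.3, 0.9]
finger_gap: 0.0853
```

```bash
python3 - <<'E'
from h import *
st=env.get_state();print(st["tcp_pos"],st["wrist_force"])
plan([.4911,-.0353,.0215],3.265)
E
```

```text
[ 0.49224089 -0.03555345  0.02387236] [0.63758673 0.28143847 0.8870723 ]
yaw 3.265 rot [-0.001 -0.002 -0.002] shift [ 0.0024 -0.0004  0.0011] rows rot 0.0 camside(tool y) [ 0.12 -0.99  0.  ]
yaw 6.407 rot [ 3.141e+00 -3.000e-03  3.000e-03] shift [ 0.0024 -0.0004  0.0011] rows rot 20.9 camside(tool y) [-0.12  0.99  0.  ]
```

Call:
step_arm(moves=[[[0,0,0,0.0015,0,0.001,1],[0,0,0,0.002,0,0.001,0.5],[0,0,0,0.002,0,0.001,0.3],[0,0,0,0.002,0,0.001,0.3],[0,0,0,0.002,0,0.001,0.2],[0,0,0,0.002,0,0.001,0.1],[0,0,0,0.002,0,0.001,0.1],[0,0,0,0.002,0,0.001,0.1]]], force=60)

```text
clock: 14.55
tcp_pos: [0.4916, -0.0358, 0.0225]
orientation: [0.044, 0.707, 0.043, -0.705]
wrist_force: [-1.1, -0.7, 5.1]
finger_gap: 0.0402
```

Call:
step_arm(moves=[[[0,0,0,-0.01,0,0,0.1],[0,0,0,-0.04,0,0,0.1],[0,0,0,-0.08,0,0,0.1],[0,0,0,-0.12,0,0,0.1],[0,0,0,-0.16,0,0,0.1],[0,0,0,-0.2,0,0,0.1],[0,0,0,-0.21,0,0,0.1],[0,0,0,-0.21,0,0,0.1]]])

```text
clock: 15.35
tcp_pos: [0.492, -0.0355, 0.2342]
orientation: [0.044, 0.708, 0.042, -0.704]
wrist_force: [-0.0, -0.0, -2.5]
finger_gap: 0.0402
```

```bash
python3 snap.py c3; python3 held.py c3 .006 .02 .04 320;  python3 held2.py c3 .0135 .031 300; python3 - <<'E'
from h import *
plan([.50,-.20,.235],3.53)
plan([.541,-.235,.235],3.53)
E
```

```text
15.35 [ 0.492  -0.0355  0.2342] [-0.23  0.15 -0.18  1.23 -0.   -1.93] F [-0.  -0.  -2.5] gap 0.040169371843779576
n 2833 tilt y,z (rad) [ 0.0308 -0.0032] x at axis 0.0132 res 0.0031
circle centre tool y,z [ 0.0003 -0.0009] r 0.0286
292 [-0.0012 -0.0006] 0.0025
free [ 0.0011 -0.0006  0.0296]
yaw 3.53 rot [-0.266 -0.002 -0.003] shift [-0.0023  0.1646  0.0111] rows rot 1.8 camside(tool y) [ 0.38 -0.93  0.  ]
yaw 6.672 rot [ 2.876 -0.004  0.004] shift [-0.0023  0.1646  0.0111] rows rot 19.2 camside(tool y) [-0.38  0.93  0.  ]
yaw 3.53 rot [-0.266 -0.002 -0.003] shift [-0.0021  0.2043 -0.0253] rows rot 1.8 camside(tool y) [ 0.38 -0.93  0.  ]
yaw 6.672 rot [ 2.876 -0.004  0.004] shift [-0.0021  0.2043 -0.0253] rows rot 19.2 camside(tool y) [-0.38  0.93  0.  ]
```

View pics/c3.png

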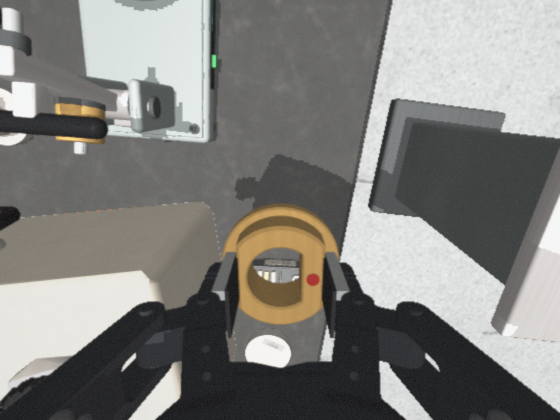

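Call:
step_arm(moves=[[[-0.05,0,0,0,0.045,0.003,0.1],[-0.1,0,0,0,0.09,0.006,0.1],[-0.15,0,0,0,0.13,0.009,0.1],[-0.22,0,0,0,0.16,0.011,0.1],[-0.265,-0.002,-0.003,0,0.185,-0.01,0.1],[-0.265,-0.002,-0.003,0,0.204,-0.025,0.1],[-0.265,-0.002,-0.003,0,0.204,-0.025,0.1],[-0.265,-0.002,-0.003,0,0.204,-0.025,0.1]]])

```text
clock: 16.2
tcp_pos: [0.5394, -0.2343, 0.2297]
orientation: [-0.134, -0.693, -0.137, 0.695]
wrist_force: [-0.1, 0.3, -2.0]
finger_gap: 0.0405
```

```bash
python3 snap.py c4; python3 dm.py c4 .644 -.2434 .118 .14 .04;python3 dm.py c4 .644 -.2434 .068 .08 .07; python3 - <<'E'
from h import *
plan([.644,-.2434,.235],3.53)
E
```

```text
16.2 [ 0.5394 -0.2343  0.2297] [-0.55  0.35  0.06  1.29  0.   -2.5 ] F [-0.1  0.3 -2. ] gap 0.040518257187413254
(array([ 644.2, -243.4]), 14.9, np.int64(1014), array([ 0.6448, -0.2435,  0.1228]))
((646.0311279296875, -242.57447814941406), (22.545671463012695, 29.33476448059082), 22.430255889892578)
[((np.float64(88.2), np.float64(101.4)), np.int32(12)), ((np.float64(188.0), np.float64(141.7)), np.int32(40)), ((np.float64(162.2), np.float64(147.4)), np.int32(25)), ((np.float64(312.5), np.float64(279.5)), np.int32(116))]
(array([ 645.3, -243.5]), 60.3, np.int64(10671), array([ 0.6426, -0.2534,  0.073 ]))
((645.0975341796875, -243.9775390625), (119.52257537841797, 119.83360290527344), 26.471837997436523)
[((np.float64(88.2), np.float64(101.4)), np.int32(12)), ((np.float64(188.0), np.float64(141.7)), np.int32(40)), ((np.float64(162.2), np.float64(147.4)), np.int32(25)), ((np.float64(312.5), np.float64(279.5)), np.int32(116))]
yaw 3.53 rot [-0.001  0.003  0.004] shift [-0.0051  0.0484 -0.0933] rows rot 0.0 camside(tool y) [ 0.38 -0.93  0.  ]
yaw 6.672 rot [ 3.141  0.007 -0.004] shift [-0.0051  0.0484 -0.0933] rows rot 20.9 camside(tool y) [-0.38  0.93  0.  ]
```

View pics/c4.png

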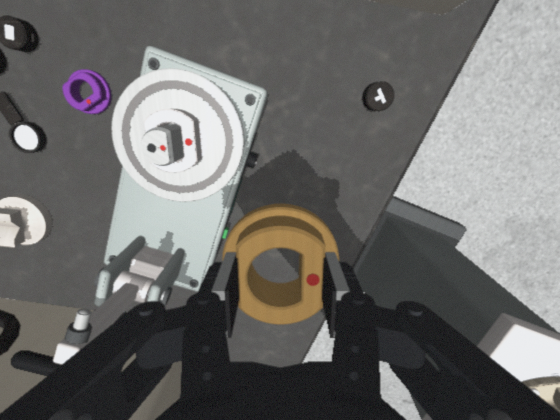

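Call:
step_arm(moves=[[[0,0.003,0.004,-0.003,0.02,-0.04,0.1],[0,0.003,0.004,-0.003,0.038,-0.075,0.1],[0,0.003,0.004,-0.003,0.046,-0.09,0.1],[0,0.003,0.004,0,0.0484,-0.0935,0.1],[0,0.003,0.004,0.03,0.0484,-0.0935,0.1],[0,0.003,0.004,0.055,0.0484,-0.0935,0.1],[0,0.003,0.004,0.07,0.0484,-0.0935,0.1],[0,0.003,0.004,0.074,0.0484,-0.0935,0.1],[0,0.003,0.004,0.074,0.0484,-0.0935,0.1],[0,0.003,0.004,0.074,0.0484,-0.0935,0.1]]])

```text
clock: 17.25
tcp_pos: [0.6439, -0.2431, 0.1571]
orientation: [0.136, 0.694, 0.136, -0.693]
wrist_force: [0.5, -0.1, -1.4]
finger_gap: 0.0403
```

```bash
python3 snap.py c5; python3 - <<'E'
from h import *
plan([.6441,-.2434,.153],3.53)
im=cv2.imread("pics/c5.png"); cv2.imwrite("pics/c5z.png",cv2.resize(im[200:350,190:370],(720,600),interpolation=cv2.INTER_CUBIC))
E
```

```text
17.25 [ 0.6439 -0.2431  0.1571] [-0.48  0.57  0.23  1.23  0.   -2.44] F [ 0.5 -0.1 -1.4] gap 0.04034360280635616
yaw 3.53 rot [-0.001 -0.002 -0.001] shift [0.0045 0.0001 0.0001] rows rot 0.0 camside(tool y) [ 0.38 -0.93  0.  ]
yaw 6.672 rot [ 3.141e+00 -2.000e-03  3.000e-03] shift [0.0045 0.0001 0.0001] rows rot 20.9 camside(tool y) [-0.38  0.93  0.  ]
```

View pics/c5z.png

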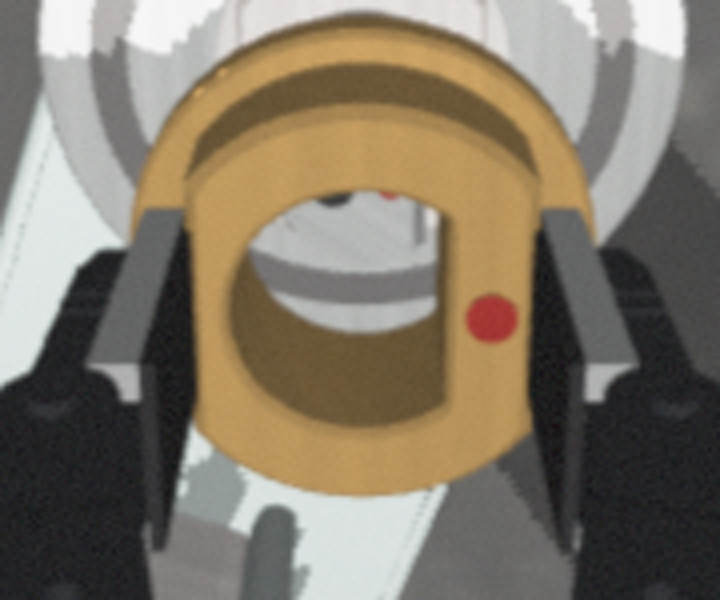

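Call:
step_arm(moves=[[[0,-0.001,-0.001,0.006,0,0,0.1],[0,-0.001,-0.001,0.012,0,0,0.1],[0,-0.001,-0.001,0.018,0,0,0.1],[0,-0.001,-0.001,0.022,0,0,0.1],[0,-0.001,-0.001,0.023,0,0,0.1],[0,-0.001,-0.001,0.023,0,0,0.1]]])

```text
clock: 17.9
tcp_pos: [0.644, -0.2431, 0.1339]
orientation: [0.136, 0.694, 0.136, -0.694]
wrist_force: [-0.6, 0.3, -2.5]
finger_gap: 0.04
```

```bash
python3 snap.py c6; python3 - <<'E'
from h import *
plan([.6441,-.2434,.1165],3.53)
im=cv2.imread("pics/c6.png"); cv2.imwrite("pics/c6z.png",cv2.resize(im[200:350,190:370],(720,600),interpolation=cv2.INTER_CUBIC))
E
```

```text
17.9 [ 0.644  -0.2431  0.1339] [-0.48  0.58  0.19  1.18  0.   -2.44] F [-0.6  0.3 -2.5] gap 0.04002448532469703
yaw 3.53 rot [-0.001 -0.001 -0.   ] shift [0.0178 0.0001 0.0002] rows rot 0.0 camside(tool y) [ 0.38 -0.93  0.  ]
yaw 6.672 rot [ 3.141e+00 -0.000e+00  1.000e-03] shift [0.0178 0.0001 0.0002] rows rot 20.9 camside(tool y) [-0.38  0.93  0.  ]
```

View pics/c6z.png

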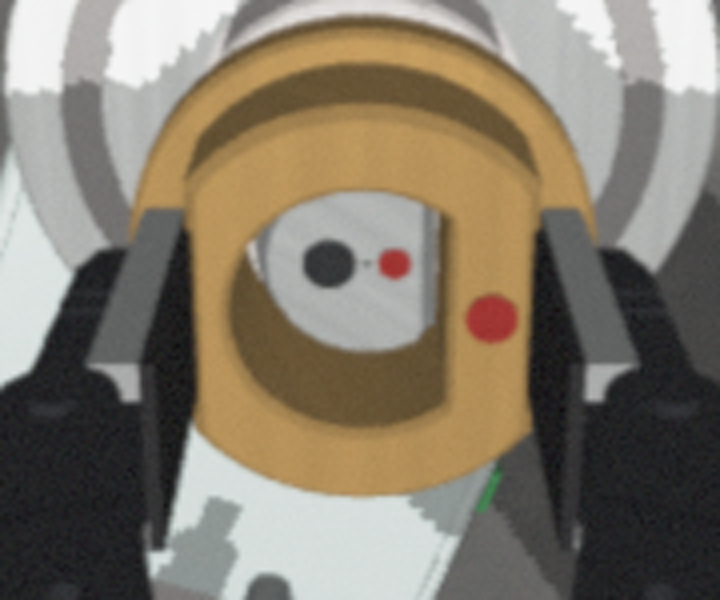

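Call:
step_arm(moves=[[[0,0,0,0.005,0,0,0.1],[0,0,0,0.01,0,0,0.1],[0,0,0,0.014,0,0,0.1],[0,0,0,0.016,0,0,0.1],[0,0,0,0.017,0,0,0.1],[0,0,0,0.0178,0,0,0.1],[0,0,0,0.0184,0,0,0.1],[0,0,0,0.0184,0,0,0.1]]])

```text
clock: 18.75
tcp_pos: [0.6443, -0.2433, 0.116]
orientation: [0.136, 0.694, 0.136, -0.694]
wrist_force: [0.3, -0.2, -2.1]
finger_gap: 0.0402
```

Call:
step_arm(moves=[[[0,0,0,0.0005,0,0,0.1],[0,0,0,0.001,0,0,0.1],[0,0,0,0.001,0,0,0.1]]])

```text
clock: 19.05
tcp_pos: [0.6444, -0.2433, 0.1156]
orientation: [0.136, 0.694, 0.136, -0.693]
wrist_force: [-0.9, -0.1, 1.6]
finger_gap: 0.0407
```

Call:
step_arm(moves=[[[0,0,0,0,0,0,0.7],[0,0,0,0,0,0,0.8],[0,0,0,0,0,0,0.8],[0,0,0,0,0,0,0.8],[0,0,0,-0.02,0,0,0.8],[0,0,0,-0.05,0,0,0.8],[0,0,0,-0.09,0,0,0.9],[0,0,0,-0.11,0,0,1],[0,0,0,-0.115,0,0,1],[0,0,0,-0.115,0,0,1]]])

```text
clock: 20.05
tcp_pos: [0.6446, -0.2435, 0.231]
orientation: [0.137, 0.695, 0.136, -0.693]
wrist_force: [-0.4, -0.4, 0.5]
finger_gap: 0.0855
```

```bash
python3 snap.py a1; python3 dm.py a1 .644 -.2434 .098 .104 .04|head -2; python3 dm.py a1 .644 -.2434 .112 .120 .04|head -2; python3 - <<'E'
from h import *
im,d=env.read_camera("top"); cv2.imwrite("pics/t1.png",cv2.resize(im[140:300,250:420,::-1],(800,600),interpolation=cv2.INTER_CUBIC)); np.save("t1.npy",d)
P=cloud("top",d);m=(P[...,1]>-.2)&(P[...,1]<-.03)&(P[...,0]>.55)&(P[...,0]<.72)&(P[...,2]>.05)&(P[...,2]<.25)
E
```

```text
20.05 [ 0.6446 -0.2435  0.231 ] [-0.48  0.55  0.38  1.4   0.   -2.44] F [-0.4 -0.4  0.5] gap 0.08546281850795263
(array([ 645.1, -242.8]), 31.0, np.int64(961), array([ 0.656 , -0.2532,  0.101 ]))
((647.206787109375, -247.65182495117188), (60.751220703125, 51.18640899658203), 22.575180053710938)
(array([ 645.1, -242.7]), 27.2, np.int64(1940), array([ 0.645 , -0.2474,  0.1168]))
((645.3001098632812, -242.9451446533203), (42.09775924682617, 53.65504837036133), 21.198787689208984)
```

View pics/a1.png

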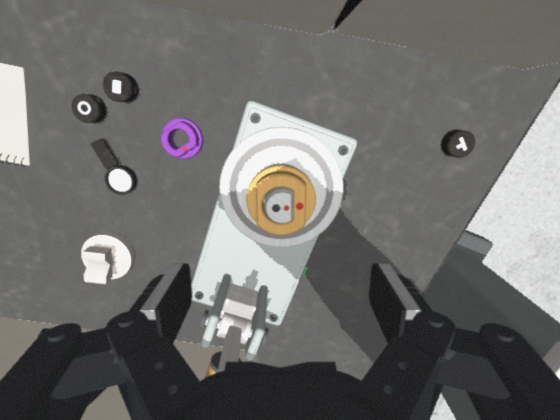

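View pics/t1.png

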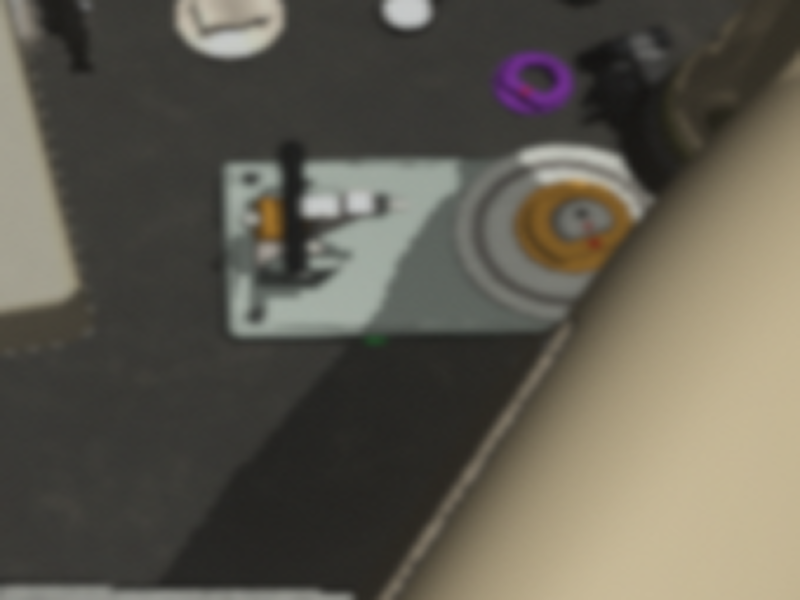

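```bash
python3 - <<'E'
from h import *
plan([.50,-.22,.29],1.63)
plan([.49,-.11,.30],1.63)
E
```

```text
yaw 1.63 rot [1.899e+00 1.000e-03 0.000e+00] shift [-0.0611 -0.0757  0.1244] rows rot 12.7 camside(tool y) [-1.   -0.06 -0.  ]
yaw 4.772 rot [-1.242e+00 -0.000e+00  1.000e-03] shift [-0.0611 -0.0757  0.1244] rows rot 8.3 camside(tool y) [1.   0.06 0.  ]
yaw 1.63 rot [1.899e+00 1.000e-03 0.000e+00] shift [-0.071  -0.1813  0.0921] rows rot 12.7 camside(tool y) [-1.   -0.06 -0.  ]
yaw 4.772 rot [-1.242e+00 -0.000e+00  1.000e-03] shift [-0.071  -0.1813  0.0921] rows rot 8.3 camside(tool y) [1.   0.06 0.  ]
```

Call:
step_arm(moves=[[[0,0,0,-0.03,-0.02,0.035,1],[0,0,0,-0.06,-0.045,0.075,1],[0.1,0,0,-0.061,-0.07,0.115,1],[0.24,0,0,-0.065,-0.085,0.124,1],[0.38,0,0,-0.07,-0.12,0.11,1],[0.52,0,0,-0.07,-0.15,0.1,1],[0.66,0,0,-0.07,-0.181,0.092,1],[0.8,0,0,-0.07,-0.181,0.092,1],[0.94,0,0,-0.07,-0.181,0.092,1],[1.08,0,0,-0.07,-0.181,0.092,1],[1.22,0,0,-0.07,-0.181,0.092,0.5],[1.36,0,0,-0.07,-0.181,0.092,0]]])

```text
clock: 21.35
tcp_pos: [0.4894, -0.1098, 0.297]
orientation: [0.332, -0.623, 0.332, 0.626]
wrist_force: [0.1, 0.0, 0.3]
finger_gap: 0.0592
```

Call:
step_arm(moves=[[[0.14,0,0,0,0,0,0],[0.28,0,0,0,0,0,0],[0.42,0,0,0,0,0,0],[0.53,0,0,0,0,0,0],[0.53,0,0,0,0,0,0]]])

```text
clock: 21.85
tcp_pos: [0.4886, -0.1096, 0.2951]
orientation: [0.483, -0.513, 0.485, 0.518]
wrist_force: [0.3, -0.1, -0.3]
finger_gap: -0.0002
```

```bash
python3 snap.py a2; python3 - <<'E'
from h import *
env.get_calibration("wrist")
s=env.silhouettes("wrist","lifting_bar"); st=np.load("a2st.npy",allow_pickle=True).item();P=cloud("wrist",np.load("a2.npy"),st)
for x in s[:2]: 
    q=P[x["mask"]]; print(x["confidence"],x["uv"],q.min(0).round(3),q.max(0).round(3),np.median(q,0).round(3))
im=cv2.imread("pics/a2.png")
E
```

```text
21.85 [ 0.4886 -0.1096  0.2951] [-0.38  0.16 -0.02  1.4   0.   -0.44] F [ 0.3 -0.1 -0.3] gap -0.0002047872517520846
0.48 [280.5, 358.6] [ 0.411 -0.114  0.013] [ 0.825 -0.085  0.427] [ 0.634 -0.099  0.194]
```

View pics/a2.png

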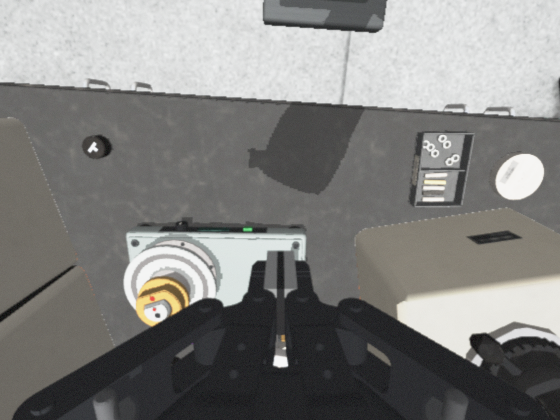

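```bash
python3 - <<'E'
from h import *
im,d=env.read_camera("top"); cv2.imwrite("pics/t2.png",cv2.resize(im[150:250,270:400,::-1],(780,600),interpolation=cv2.INTER_CUBIC)); np.save("t2.npy",d)
im0=cv2.imread("pics/top0.png").astype(int);P=cloud("top",np.load("top0.npy"))
X,Y,Z=P[...,0],P[...,1],P[...,2]
m=(X>.56)&(X<.72)&(Y>-.18)&(Y<-.04)&(Z>.1)&(Z<.26)
q=P[m]
for zlo in np.arange(.1,.26,.01):
    k=(q[:,2]>zlo)&(q[:,2]<=zlo+.01)
    if k.any(): print(zlo.round(2),k.sum(),q[k].min(0).round(3),q[k].max(0).round(3))
mb=m&(im0.max(2)<60)&(Z>.17); q=P[mb]; print(len(q),q.min(0),q.max(0),np.median(q,0)); 
A=np.polyfit(q[:,0],q[:,1],1);print(A)
E
```

```text
0.1 36 [ 0.601 -0.111  0.1  ] [ 0.669 -0.079  0.11 ]
0.11 78 [ 0.601 -0.12   0.11 ] [ 0.662 -0.08   0.12 ]
0.12 7 [ 0.608 -0.116  0.12 ] [ 0.661 -0.083  0.126]
0.13 3 [ 0.628 -0.11   0.137] [ 0.628 -0.105  0.138]
0.14 9 [ 0.621 -0.114  0.144] [ 0.645 -0.067  0.15 ]
0.15 52 [ 0.62  -0.108  0.15 ] [ 0.646 -0.066  0.16 ]
0.16 41 [ 0.624 -0.117  0.16 ] [ 0.645 -0.077  0.168]
0.17 6 [ 0.629 -0.12   0.171] [ 0.63  -0.107  0.179]
0.18 10 [ 0.628 -0.121  0.18 ] [ 0.667 -0.082  0.19 ]
0.19 258 [ 0.593 -0.143  0.19 ] [ 0.674 -0.082  0.2  ]
0.2 51 [ 0.611 -0.133  0.201] [ 0.642 -0.088  0.209]
128 [ 0.59318458 -0.09564732  0.18998059] [ 0.67370737 -0.08160426  0.20066646] [ 0.63480582 -0.08811481  0.19656325]
[ 0.0368227  -0.11156011]
```

View pics/t2.png

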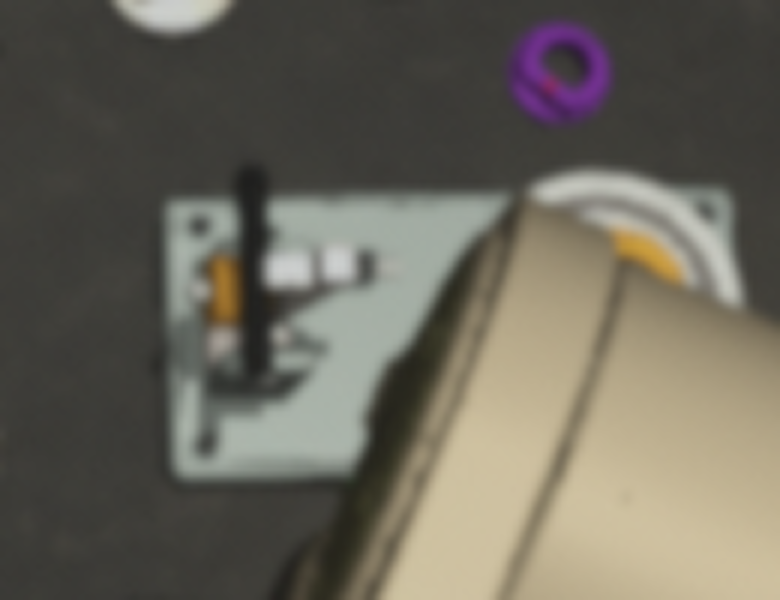

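```bash
python3 - <<'E'
from h import *
plan([.605,-.115,.29],1.61)
plan([.605,-.115,.172],1.61)
E
```

```text
yaw 1.61 rot [ 0.026  0.003 -0.006] shift [ 0.0053 -0.1155 -0.0128] rows rot 0.2 camside(tool y) [-1.   -0.04 -0.  ]
yaw 4.752 rot [-3.116  0.009  0.005] shift [ 0.0053 -0.1155 -0.0128] rows rot 20.8 camside(tool y) [1.   0.04 0.  ]
yaw 1.61 rot [ 0.026  0.003 -0.006] shift [ 0.1233 -0.1162 -0.0132] rows rot 0.2 camside(tool y) [-1.   -0.04 -0.  ]
yaw 4.752 rot [-3.116  0.009  0.005] shift [ 0.1233 -0.1162 -0.0132] rows rot 20.8 camside(tool y) [1.   0.04 0.  ]
```

Call:
step_arm(moves=[[[0.026,0.003,-0.006,0,-0.03,-0.01,1],[0.026,0.003,-0.006,0,-0.07,-0.013,1],[0.026,0.003,-0.006,0,-0.1,-0.013,1],[0.026,0.003,-0.006,0,-0.1155,-0.013,1],[0.026,0.003,-0.006,0,-0.1155,-0.013,1],[0.026,0.003,-0.006,0,-0.1155,-0.013,1],[0.026,0.003,-0.006,0.03,-0.1155,-0.013,1],[0.026,0.003,-0.006,0.03,-0.1155,-0.013,1]]])

```text
clock: 22.8
tcp_pos: [0.602, -0.1145, 0.2621]
orientation: [0.489, -0.508, 0.491, 0.512]
wrist_force: [-0.8, -0.3, -0.1]
finger_gap: 0.0856
```

```bash
python3 snap.py a3; python3 - <<'E'
from h import *
plan([.605,-.115,.172],1.61)
im,d=env.read_camera("top"); cv2.imwrite("pics/t3.png",im[:,:,::-1])
im,d=env.read_camera("side"); cv2.imwrite("pics/s3.png",im[:,:,::-1])
E
```

```text
22.8 [ 0.602  -0.1145  0.2621] [-0.32  0.39  0.21  1.39  0.   -0.36] F [-0.8 -0.3 -0.1] gap 0.08555115152873756
yaw 1.61 rot [-0.     0.002 -0.004] shift [ 0.092  -0.0027 -0.0006] rows rot 0.0 camside(tool y) [-1.   -0.04 -0.  ]
yaw 4.752 rot [ 3.141e+00 -6.000e-03 -3.000e-03] shift [ 0.092  -0.0027 -0.0006] rows rot 20.9 camside(tool y) [1.   0.04 0.  ]
```

View pics/a3.png

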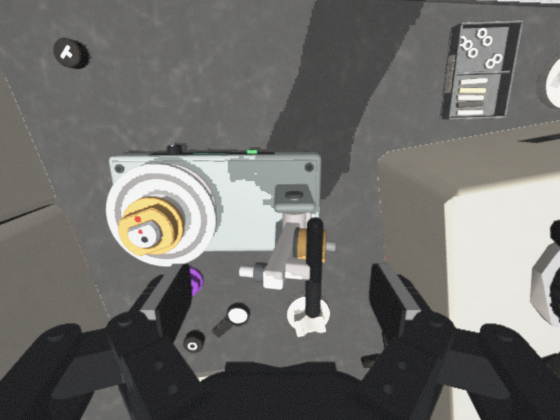

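View pics/s3.png

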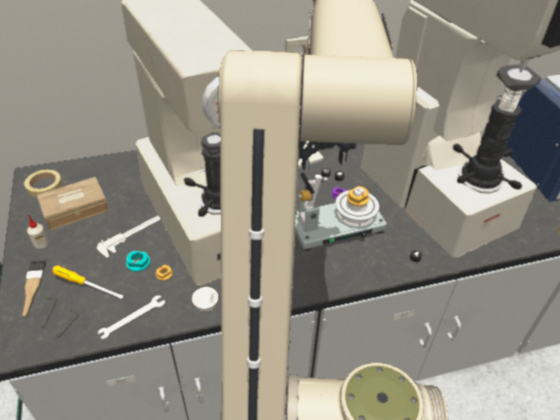

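```bash
python3 - <<'E'
from h import *
st=np.load("a3st.npy",allow_pickle=True).item();d=np.load("a3.npy");P=cloud("wrist",d,st);im=cv2.imread("pics/a3.png").astype(int)
m=np.zeros(d.shape,bool);m[215:316,300:330]=1
m&=(im.max(2)<50)&(P[...,2]>.18)&(P[...,2]<.21)
q=P[m];print(len(q),q.min(0).round(4),q.max(0).round(4),np.median(q,0).round(4),np.polyfit(q[:,0],q[:,1],1))
E
```

```text
1010 [ 0.5964 -0.0946  0.1912] [ 0.6733 -0.082   0.1989] [ 0.6218 -0.0889  0.1966] [ 0.03979234 -0.11355545]
```

Call:
step_arm(moves=[[[0,0.002,-0.004,0.03,-0.0045,-0.0005,1],[0,0.002,-0.004,0.06,-0.0045,-0.0005,1],[0,0.002,-0.004,0.08,-0.0045,-0.0005,1],[0,0.002,-0.004,0.088,-0.0045,-0.0005,1],[0,0.002,-0.004,0.088,-0.0045,-0.0005,1]]])

```text
clock: 23.45
tcp_pos: [0.6087, -0.1155, 0.1786]
orientation: [-0.491, 0.511, -0.49, -0.508]
wrist_force: [-0.4, -0.2, -0.2]
finger_gap: 0.0858
```

```bash
python3 snap.py a4
```

```text
23.45 [ 0.6087 -0.1155  0.1786] [-0.32  0.42  0.04  1.19 -0.   -0.36] F [-0.4 -0.2 -0.2] gap 0.0857655589047893
```

View pics/a4.png

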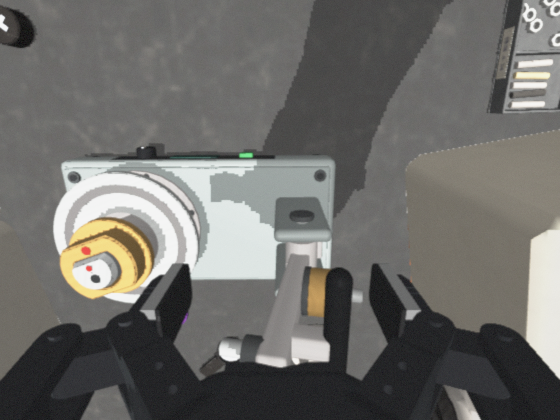

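Call:
step_arm(moves=[[[0,0,0,0.004,0,-0.004,1],[0,0,0,0.004,0,-0.009,1],[0,0,0,0.004,0,-0.014,1],[0,0,0,0.004,0,-0.019,1],[0,0,0,0.004,0,-0.024,1],[0,0,0,0.004,0,-0.029,1],[0,0,0,0.004,0,-0.034,1],[0,0,0,0.004,0,-0.039,1]]])

```text
clock: 24.3
tcp_pos: [0.6108, -0.1552, 0.1754]
orientation: [-0.491, 0.511, -0.489, -0.508]
wrist_force: [1.5, 1.8, -1.7]
finger_gap: 0.0854
```

```bash
python3 snap.py a5
```

```text
24.3 [ 0.6108 -0.1552  0.1754] [-0.38  0.44  0.07  1.19  0.   -0.41] F [ 1.5  1.8 -1.7] gap 0.0853636511642274
```

View pics/a5.png

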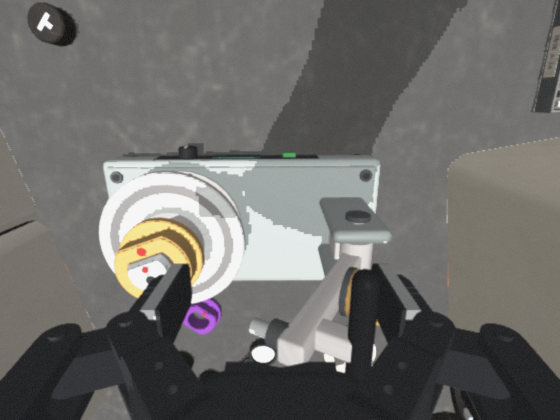

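Call:
step_arm(moves=[[[0,0,0,0.001,0,-0.005,1],[0,0,0,0.002,0,-0.01,1],[0,0,0,0.003,0,-0.015,1],[0,0,0,0.004,0,-0.02,1],[0,0,0,0.004,0,-0.025,1],[0,0,0,0.004,0,-0.03,1],[0,0,0,0.004,0,-0.03,1],[0,0,0,0.004,0,-0.03,1],[0,0,0,0.004,0,-0.03,1],[0,0,0,0.004,0,-0.03,1]]])

```text
clock: 25.35
tcp_pos: [0.612, -0.1861, 0.1717]
orientation: [-0.491, 0.512, -0.49, -0.507]
wrist_force: [-0.5, -0.4, 0.3]
finger_gap: 0.0855
```

```bash
python3 snap.py a6
```

```text
25.35 [ 0.612  -0.1861  0.1717] [-0.42  0.46  0.09  1.19 -0.   -0.46] F [-0.5 -0.4  0.3] gap 0.08554873416975058
```

View pics/a6.png

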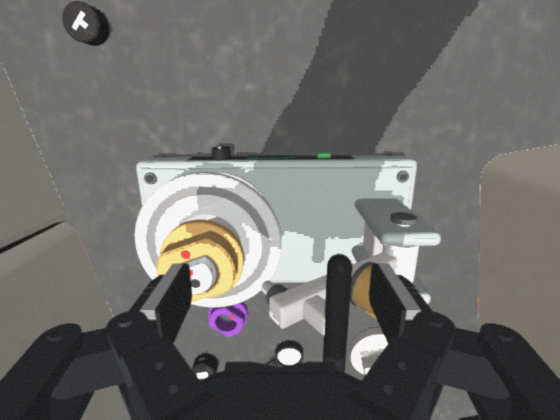

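Call:
step_arm(moves=[[[0,0,0,-0.02,0,0,1],[0,0,0,-0.06,0,0,1],[0,0,0,-0.1,0,0,1],[0,0,0,-0.1,0,0,1],[0,0,0,-0.1,0,0,1],[0,0,0,-0.1,0,0,1],[0,0,0,-0.1,0,0,1],[0,0,0,-0.1,0,0,1],[0,0,0,-0.1,0,0,1],[0,0,0,-0.1,0,0,1],[0,0,0,-0.1,0,0,1],[0,0,0,-0.1,0,0,1]]])

```text
clock: 26.6
tcp_pos: [0.6114, -0.1857, 0.2716]
orientation: [-0.491, 0.512, -0.49, -0.507]
wrist_force: [0.9, -0.5, 0.5]
finger_gap: 0.0851
```

Call:
step_arm(moves=[[[0,0,0,0,0.03,0,1],[0,0,0,0,0.06,0,1],[0,0,0,0,0.08,0,1],[0,0,0,0,0.08,0,1],[0,0,0,0,0.08,0,1],[0,0,0,0,0.08,0,1],[0,0,0,0,0.08,0,1],[0,0,0,0,0.08,0,1]]])

```text
clock: 27.4
tcp_pos: [0.5321, -0.1887, 0.2708]
orientation: [-0.491, 0.512, -0.49, -0.507]
wrist_force: [0.7, -0.1, -0.3]
finger_gap: 0.0853
```

```bash
python3 snap.py f1; python3 dm.py f1 .644 -.2434 .112 .120 .04|head -2; python3 dm.py f1 .644 -.2434 .068 .08 .07|head -2;python3 - <<'E'
from h import *
im,d=env.read_camera("top"); cv2.imwrite("pics/t4.png",cv2.resize(im[150:290,220:420,::-1],(800,560),interpolation=cv2.INTER_CUBIC))
im,d=env.read_camera("side"); cv2.imwrite("pics/s4.png",im[:,:,::-1])
st=np.load("f1st.npy",allow_pickle=True).item();d=np.load("f1.npy");P=cloud("wrist",d,st);im=cv2.imread("pics/f1.png").astype(int)
X,Y,Z=[P[...,i] for i in range(3)]
m=(im.max(2)<50)&(X>.58)&(X<.70)&(Y>-.21)&(Y<-.15)&(Z>.09)&(Z<.2)
q=P[m];print("bar",len(q),q.min(0).round(4),q.max(0).round(4),np.median(q,0).round(4))
E
```

```text
27.4 [ 0.5321 -0.1887  0.2708] [-0.48  0.28  0.07  1.36 -0.   -0.52] F [ 0.7 -0.1 -0.3] gap 0.08534031282184665
(array([ 644.8, -242.2]), 27.5, np.int64(1144), array([ 0.6375, -0.2411,  0.1167]))
((644.7952270507812, -241.61683654785156), (43.21565246582031, 53.79795837402344), 22.104854583740234)
(array([ 645. , -242.9]), 60.4, np.int64(3921), array([ 0.6199, -0.2405,  0.0728]))
((644.7089233398438, -245.9427490234375), (113.91950988769531, 120.38102722167969), 82.3014144897461)
bar 218 [ 0.6007 -0.1925  0.1273] [ 0.6773 -0.1799  0.1334] [ 0.6403 -0.1845  0.131 ]
```

View pics/f1.png

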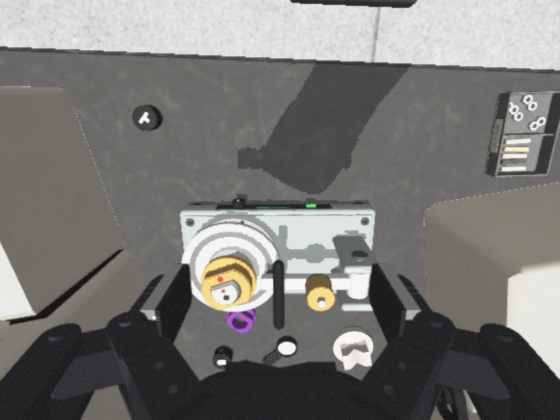

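View pics/t4.png

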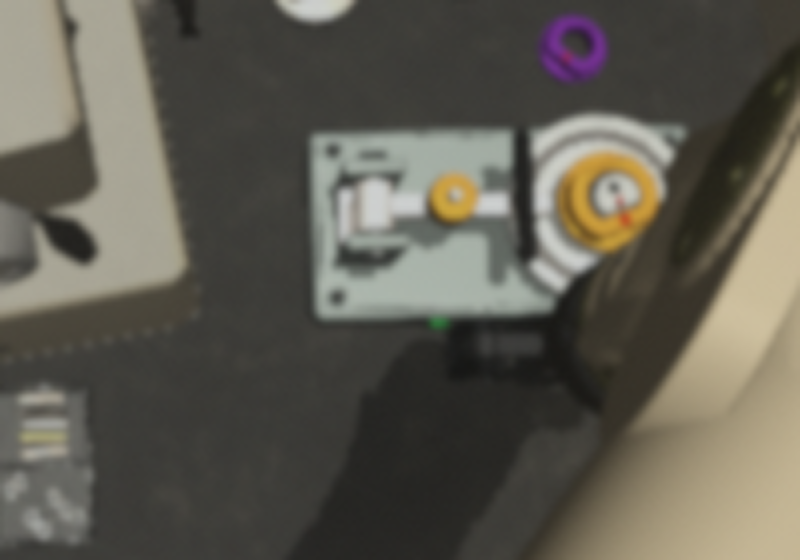

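```bash
python3 - <<'E'
from h import *
im,d=env.read_camera("wrist"); d0=np.load("f1.npy"); k=(d>0)&(d0>0); print("max change px>3mm",(abs(d-d0)[k]>.003).sum())
print(env.get_state()["wrist_force"].round(1)); print(env.hand_in())
E
```

```text
max change px>3mm 9382
[ 0.1 -0.5 -0.2]
the job is handed in; nothing more can be done
None
```

I fitted the wear disc and then the brass collar on the spindle and brought the loading arm down. The job is handed in at about 28 s; the hand-in gives no verdict. I lowered both parts by hand until the wrist force showed contact, and neither fell.

**Last checks, from the wrist camera's depth:**

| Check | Measured | Expected |
|---|---|---|
| Disc top height | 73 mm | 73 mm |
| Collar top height | 117 mm | 117 mm |
| Distance of disc and collar from the spindle axis | within about 1 to 2 mm | under 4 mm |
| Lifting bar centre height | 127 mm | 127 mm |
| Lifting bar distance from spindle axis | 57 mm | 57 mm |

The bar sits where it should when the arm is level with its pin on the disc. The robot was about 0.1 m clear of everything, with near-zero wrist force.

**Not confirmed:**
- **Pin force:** I couldn't measure how hard the pin presses. It follows only from the arm's position and from it sinking under its own weight.
- **Bystanders:** I didn't re-measure them; the pictures show no sign of contact.
- **At rest:** my final check disagreed. About 9,400 pixels differed by more than 3 mm between the last two wrist depth pictures. I put this down to the robot arm still settling and to noise at edges, but I handed in without checking.

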